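# Rock the plug-in relay out of its socket and hold it clear

## Robot

A 7-joint arm with a two-finger parallel gripper is mounted at the origin on the work surface. World frame = base frame: x ahead of the robot, y to its left, z up, the work surface at z = 0. Lengths are in m, angles in degrees, forces in N, time in s.
With the tool pointing down it reaches from about 0.425 to 0.875 m from the base axis. Payload 4.7 kg.
Tool frame: the origin (TCP) lies on the centre line of the jaws, within the pads' length; the fingertips stand r.tips_ahead ahead of it and the grasp point (between the pads) lies 11 mm behind it (r.tips_ahead is the distance from the TCP to the fingertips, in m); x points along the fingers, z is the direction in which the jaws open and shut, and the axes are right-handed (so a half turn about x gives the same grasp; the last joint's range is limited). The gripper opens to 87 mm and grips with 3 to 60 N. Pads are 19 mm wide; open, the fingers measure 117 mm over their backs; the gripper's body (75 mm by 190 mm) begins 51 mm behind the grasp point.
Start: joints at [-68.234, 18.392, -4.016, 83.108, 1.295, 78.541, -3.26], TCP at [0.233, 0.607, 0.231] pointing down, gripper open.
Joint ranges: [-163.93, 163.93], [-17.29, 119.83], [-79.2, 71.16], [3.27, 140.29], [-89.18, 269.18], [5.43, 117.66], [-154.24, 154.24]. Speed limits (degrees/s): [147.25, 147.25, 180, 180, 180, 180, 180].

## Interface

Orientations are given as a 3x3 rotation matrix whose columns are the frame's x, y, z axes.
In Python, from rig import r, optics, job gives the robot as it stands.
- The arm moves only by the shell command python3 -m crank 'ROWS'. ROWS is text: rows parted by semicolons, each of 5 numbers parted by spaces: the closure, from 0 (fully open) to 1 (shut), then the shift along the world's x, y, z in mm, then the turn about the world's z in degrees. A call has 1 to 12 rows; each row is the pose to reach, as a shift and turn from the pose measured when the call began; what a row does not reach only later rows make up. A row lasts 1/12 s, in which the tool goes at most 41.7 mm and 7.16 degrees, less where a joint would pass 70% of its speed; a pose out of reach is approached as far as the arm can. A call with a gripper value outside its range is refused whole. The fingers move at their own pace and stop on an object; the grip force is fixed at half the most. Time passes only in rows, so rows that repeat a pose let the fingers close. It gives the time, the measured TCP pose, the force and the opening at its end, in the units of the state.
- r.get_state(): the state, without advancing time (a new reading comes with each control period).
- optics.snapshot(name): name is "side" or "top" or "wrist"; returns a dict with "image" (384x512x3 uint8, red, green, blue), "fov_y" (degrees; the focal length in pixels is half the picture's height over the tangent of half this angle, whatever the lens; pixels are square), "cx", "cy" (the principal point, pixels), "R" (3x3) and "t" (3): a world point X has camera coordinates R X + t; the wrist camera has in their place "hand_eye" (4x4, takes a point from camera to tool coordinates, whose origin is the TCP and whose axes are the tool frame's). Camera axes: x right, y down, z forward; pixel columns grow to the right and rows downward; lengths in m; the calibration is good to about 2 mm. The wrist camera is an equidistant fisheye: a pixel r from the principal point sees the ray r / f radians off the axis. A picture is of the moment at which its call begins: read the wrist's pose just before it. There is no depth.
- job.job_done(): hands the job in, once; it reports no verdict.
The state is a dict: "time": time; "q": joint angles; "dq": joint speeds; "joint_efforts": joint torques, N m; "tcp_pos": TCP position; "ee_rot": TCP orientation; "wrist_force": force on the tool from outside, world axes, zero at the start; "torque": the same for the moment, N m; "opening": finger opening in m.
Only numpy, scipy, OpenCV 4.12 (cv2) and the standard library are available. Lean on these libraries where they do the work, as an engineer would, in place of code of your own. Each camera call takes 0.05 s, during which the arm holds its last target.

## Task

The relay in the opened control unit sits tight in its socket and the unit only lies loose on the bench, so do not yank: rock the relay side to side, a few degrees towards the transformer, then towards the three capacitors, and so on until it walks free, with the unit staying flat where it is and nothing else on the bench disturbed. Then hold it upright and still over its socket, turned as it was, with the blades just clear by about a finger's breadth, so that I can spray the contacts and you could push it straight back. Finish while still holding it there.

Things in the scene. Friction and masses are not known exactly. Their poses are not given: they have to be found in the camera images.
- relay: The plug-in relay: a clear plastic box with a copper coil on a black base, 28 (x) by 40 (y) by 50 (z) mm, about 90 g. Origin at the centre of the base's underside, z up. Side to side means tilting about its own x axis, its top towards -y (the transformer) and +y (the capacitors). Its end faces (28 mm wide, normal to y, 40 mm apart) are free from the base up and can be gripped from above.
- relay_top (a point): Centre of the relay's top face, 50 mm above its origin; axes as the relay's.
- blade_tips (a point): Midway between the relay's two blade rows at the level of their tips, 14 mm below its origin; axes as the relay's. The rows (three brass blades each) stand at y = -13 and +13 mm below the base; each is 22 mm long in x, 2 mm thick and reaches 14 mm down.
- unit: The opened control unit: an aluminium tray 170 (x) by 260 (y) mm, rim 22 mm high, loose on the bench, about 0.9 kg. On its green board: a transformer (centre y = -94 mm, top 56 mm above the bench), three round capacitors (y = +94, top 48), a heat sink along x = +60 (top 42), a terminal strip along x = -63 (top 27), low parts under 26 mm. Origin at the centre of the underside, z up.
- socket (a point): Centre of the black socket's top face, 34 mm above the bench at the middle of the unit; axes as the unit's. The block is 40 (x) by 59 (y) mm at the top. Home, the relay's base rests on this face and its axes match these. The blade rows stand in two slots (9 to 18 mm either side of centre in y), which let the relay tilt about 0.2 rad when home, a base edge bearing on the top face.
- contact_a (a point): Where the sprung contact strip in the -y slot touches the outer side of the relay's -y blade row: 14 mm from the socket's centre, 5 mm below its top face. The strip presses inwards with about 17 N, so the row resists sliding with 8 to 12 N until it has risen 9 mm and its tips leave the strip. Pulled straight up, the relay takes the whole unit with it; tilted about one row, the other slides up.
- contact_b (a point): The same for the strip in the +y slot and the +y blade row.
- screwdriver: A screwdriver about 170 mm long lying on the bench; leave alone.
- reel: A reel of solder, 54 mm across and 30 mm high, lying flat on the bench; leave alone.
- sponge_tray: A low tray with a cleaning sponge, 75 by 95 by 22 mm, on the bench; leave alone.
- cleaner: A small can of contact cleaner, 48 mm across and 115 mm high, standing on the bench; leave alone.
Not all that is in view belongs to the job. What is shaped like the relay but pink or red is not meant.

How it is judged:
By the outcome, as a careful person would: the job done as asked, in the order asked, and still so for the second after the job is handed in, while the arm keeps its last pose, push and grip.
It also fails if it takes over 61 s, if anything falls off the work surface, if the arm or the gripper's body presses on something with over 40 N, if the wrist force passes 120 N, or if a joint passes its speed limit or range.

## Working session

There is one attempt and no reset: what is moved stays moved. The work goes in short steps, Python scripts to look and compute and a shell command to move; the robot and the scene stay as the last step left them, time stands still between calls to the robot, and variables do not carry over. Pictures are saved under pics/ and viewed, and the job is handed in when it is done.

```bash
ls; mkdir -p pics; python3 - <<'E'
from rig import r, optics, job
import cv2,numpy as np
np.set_printoptions(precision=4,suppress=True)
s=r.get_state()
for k,v in s.items(): print(k,np.array(v))
print(r.tips_ahead)
for n in ["side","top","wrist"]:
    d=optics.snapshot(n)
    cv2.imwrite(f"pics/{n}0.png",d["image"][:,:,::-1])
    print(n,{k:np.array(v) for k,v in d.items() if k!="image"})
E
```

```text
pics
time 0.0
q [-68.2324  18.4404  -4.0166  83.1761   1.2961  78.5389  -3.2605]
dq [-0.0469  0.0578 -0.0189 -0.0021  0.1176 -0.0083 -0.0343]
joint_efforts [  0.0001 -49.1283  -0.4038 -31.2536  -0.064    0.0436   0.0001]
tcp_pos [0.2324 0.6065 0.2294]
ee_rot [[-0.0006 -0.9338  0.3577]
 [-0.0018  0.3577  0.9338]
 [-1.     -0.0001 -0.0019]]
wrist_force [-0.2623  0.2182  0.0141]
torque [-0.0485 -0.0206  0.0517]
opening 0.08686681738532631
0.008
side {'fov_y': array(52.0203), 'cx': array(248.1311), 'cy': array(191.0186), 'R': array([[ 0.9999,  0.0105,  0.0084],
       [ 0.0133, -0.7088, -0.7053],
       [-0.0015,  0.7054, -0.7088]]), 't': array([-0.5456,  0.1012,  1.0121])}
top {'fov_y': array(47.2655), 'cx': array(243.6344), 'cy': array(189.6803), 'R': array([[ 0.0187, -0.9996, -0.0207],
       [-0.9912, -0.0159, -0.1315],
       [ 0.1311,  0.023 , -0.9911]]), 't': array([0.0692, 0.5735, 1.0732])}
wrist {'fov_y': array(65.7065), 'cx': array(252.2599), 'cy': array(194.2847), 'hand_eye': array([[-0.    , -0.2425,  0.9701, -0.1548],
       [-0.0003, -0.9701, -0.2425,  0.0664],
       [ 1.    , -0.0003, -0.    ,  0.0011],
       [ 0.    ,  0.    ,  0.    ,  1.    ]])}
```

View pics/side0.png

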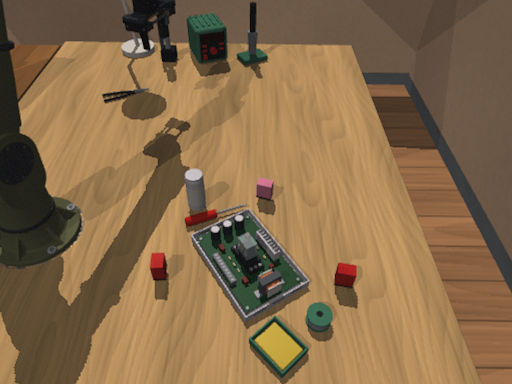

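View pics/top0.png

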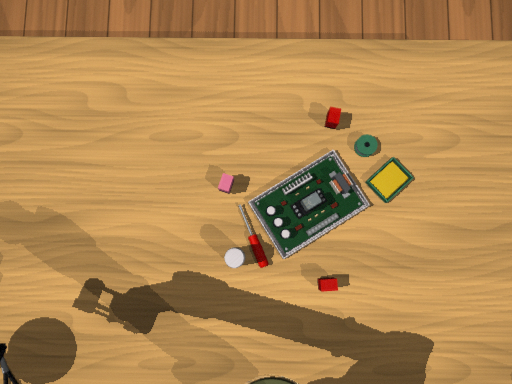

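View pics/wrist0.png

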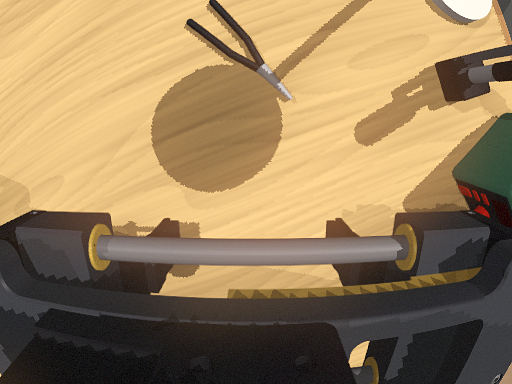

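The side view shows the unit at about (250,262) with the clear/black relay at (248,250), the cleaner at (195,190) and the screwdriver at (215,215). The transformer end is nearest the sponge tray. Relay candidates are the pink block (265,188), the red blocks (158,266) and (345,275), and the clear one in the socket. Only the clear one with a copper coil, seated mid-unit, fits the description. I'll confirm it in enlarged crops.

```bash
python3 - <<'E'
import cv2
a=cv2.imread("pics/top0.png")[140:270,225:385]; cv2.imwrite("pics/top0c.png",cv2.resize(a,None,fx=5,fy=4.6154,interpolation=cv2.INTER_CUBIC) if 0 else cv2.resize(a,(640,520),interpolation=cv2.INTER_CUBIC))
a=cv2.imread("pics/side0.png")[195:335,180:320]; cv2.imwrite("pics/side0c.png",cv2.resize(a,(560,560),interpolation=cv2.INTER_CUBIC))
E
```

```text
(no output)
```

View pics/top0c.png

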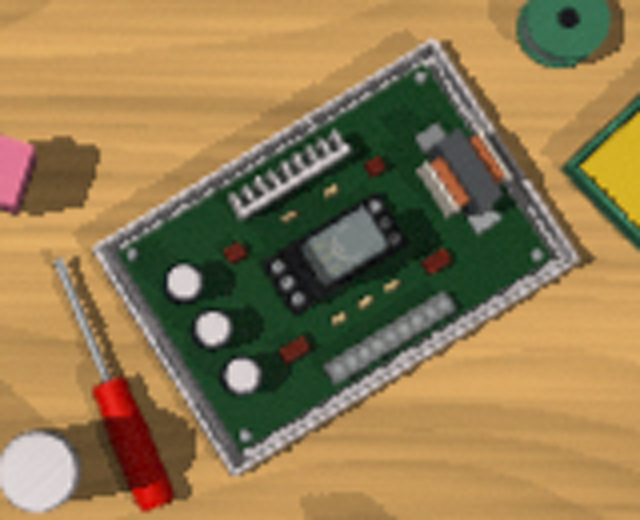

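View pics/side0c.png

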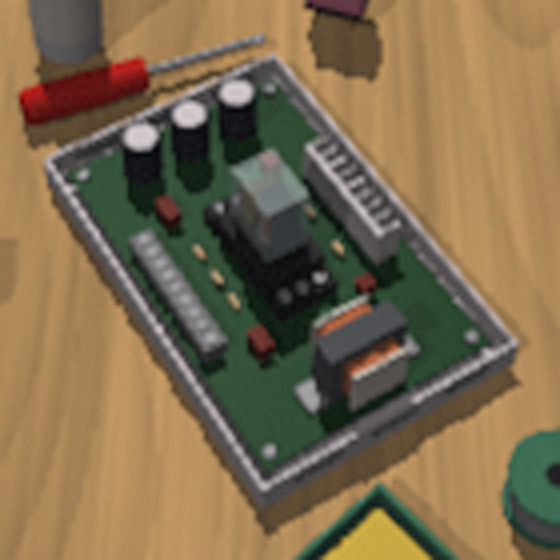

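```bash
cat > h.py <<'E'
from rig import r, optics, job
import cv2,numpy as np
np.set_printoptions(precision=4,suppress=True)
def proj(d,X):
    f=192/np.tan(np.radians(d["fov_y"])/2)
    p=np.atleast_2d(X)@np.array(d["R"]).T+np.array(d["t"])
    return p[:,:2]/p[:,2:]*f+[d["cx"],d["cy"]]
E
python3 - <<'E'
from h import *
from scipy.optimize import least_squares
T=optics.snapshot("top");S=optics.snapshot("side")
C=np.array([[.085,-.13,.022],[-.085,-.13,.022],[-.085,.13,.022],[.085,.13,.022]])
pt=np.array([[432,42],[583,258],[237,472],[97,247]])/4+[225,140]
ps=np.array([[517,345],[262,490],[48,158],[275,58]])/4+[180,195]
def W(p,X):
    c,s=np.cos(p[2]),np.sin(p[2]);return np.array(X)@np.array([[c,-s,0],[s,c,0],[0,0,1]]).T+[p[0],p[1],0]
for nm,sel in(("both",(1,1)),("top",(1,0)),("side",(0,1))):
    f=lambda p:np.concatenate([sel[0]*(proj(T,W(p,C))-pt).ravel(),sel[1]*(proj(S,W(p,C))-ps).ravel()])
    best=min((least_squares(f,[.6,-.1,a]) for a in np.arange(0,6.3,.8)),key=lambda o:o.cost)
    print(nm,best.x,np.degrees(best.x[2])%360,best.cost); 
    if nm=="both": p=best.x; print(f(p).reshape(-1,2))
np.save("unit.npy",p)
R=[[sx*.014,sy*.020,.084] for sx,sy in((1,-1),(-1,-1),(-1,1),(1,1))]
S4=[[sx*.020,sy*.0295,.034] for sx,sy in((1,-1),(-1,-1),(-1,1),(1,1))]
for d,o,n in((T,(225,140),"top"),(S,(180,195),"side")):
    im=d["image"][:,:,::-1].copy(); w=(160,130) if n=="top" else (140,140)
    a=cv2.resize(im[o[1]:o[1]+w[1],o[0]:o[0]+w[0]],None,fx=4,fy=4,interpolation=cv2.INTER_CUBIC)
    for P,c in((C,(0,0,255)),(R,(0,255,255)),(S4,(255,0,255))):
        q=((proj(d,W(p,P))-o+.5)*4).astype(np.int32); cv2.polylines(a,[q],True,c,1)
    cv2.imwrite(f"pics/{n}fit.png",a)
E
```

```text
both [ 0.5436 -0.089   0.5671] 32.49196942271779 5.1300594631853835
[[ 1.0666 -1.7458]
 [-0.1819 -0.1023]
 [-0.3595  0.2368]
 [-0.6812 -0.8139]
 [ 0.0941 -0.143 ]
 [-0.3522  0.6497]
 [-1.6274  0.2594]
 [-0.3453 -1.1441]]
top [ 0.5421 -0.0891  0.5718] 32.76327596966589 1.91820897294021
side [ 0.545  -0.0888  0.5615] 32.17237484108198 1.548099618497204
```

View pics/topfit.png

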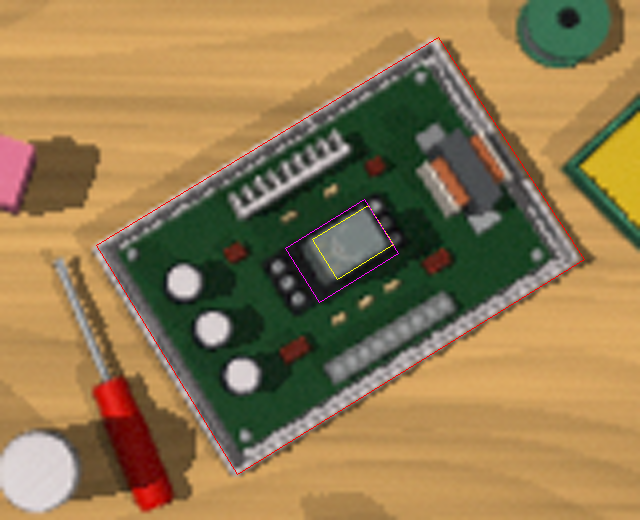

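View pics/sidefit.png

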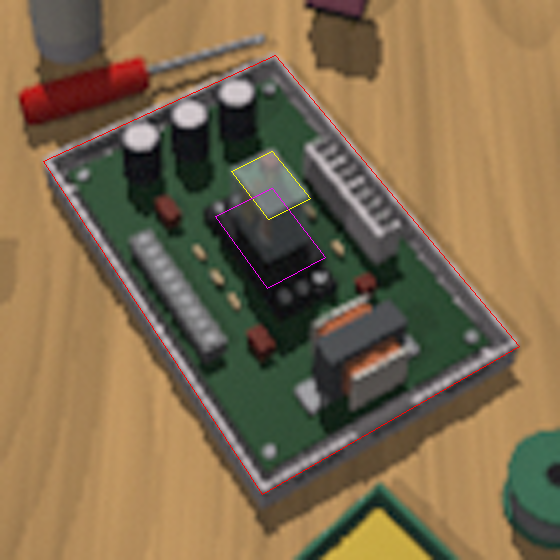

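```bash
python3 -m crank '0 15 -35 10 5; 0 31 -70 20 10; 0 47 -105 20 15; 0 63 -140 20 20; 0 79 -175 20 25; 0 95 -210 20 30; 0 110 -245 20 36; 0 126 -280 20 42; 0 142 -315 20 48; 0 157 -350 20 53.5; 0 173 -385 20 53.5; 0 188 -420 20 53.5'
```

```text
time: 1.25
tcp_pos: [0.4209, 0.1848, 0.2502]
ee_rot: [[0.001, -0.843, -0.538], [-0.0, -0.538, 0.843], [-1.0, -0.001, -0.001]]
wrist_force: [-0.0, 0.8, 1.0]
opening: 0.0869
```

```bash
python3 -m crank '0 15 -35 0 0; 0 31 -70 0 0; 0 47 -105 0 0; 0 63 -140 0 0; 0 79 -175 0 0; 0 95 -210 0 0; 0 110 -245 -20 0; 0 122 -273 -40 0; 0 122.7 -273.8 -50 0; 0 122.7 -273.8 -50 0'
python3 - <<'E'
from h import *
s=r.get_state();d=optics.snapshot("wrist");cv2.imwrite("pics/w1.png",d["image"][:,:,::-1])
for k in("tcp_pos","ee_rot","wrist_force"):print(np.array(s[k]))
H=np.array(d["hand_eye"]);R=np.array(s["ee_rot"]);t=np.array(s["tcp_pos"])
f=192/np.tan(np.radians(d["fov_y"])/2);p=np.load("unit.npy")
def pw(X):
    q=(X-t)@R; q=(q-H[:3,3])@H[:3,:3]; a=np.arctan2(np.hypot(q[:,0],q[:,1]),q[:,2]); n=np.hypot(q[:,0],q[:,1])
    return q[:,:2]/n[:,None]*(a*f)[:,None]+[d["cx"],d["cy"]]
c,sn=np.cos(p[2]),np.sin(p[2])
a=d["image"][:,:,::-1].copy()
for hx,hy,z in((.014,.02,.084),(.02,.0295,.034),(.085,.13,.022)):
    P=np.array([[u*hx,v*hy,z] for u,v in((1,-1),(-1,-1),(-1,1),(1,1))])@np.array([[c,-sn,0],[sn,c,0],[0,0,1]]).T+[p[0],p[1],0]
    q=pw(P);print(q); cv2.polylines(a,[np.int32(q)],True,(0,255,255),1)
cv2.imwrite("pics/w1f.png",a)
E
```

```text
time: 2.08
tcp_pos: [0.5419, -0.0909, 0.1975]
ee_rot: [[-0.004, -0.845, -0.534], [-0.001, -0.534, 0.845], [-1.0, 0.004, 0.001]]
wrist_force: [0.3, 1.0, -0.2]
opening: 0.0868
[ 0.5419 -0.0909  0.1975]
[[-0.0042 -0.8453 -0.5343]
 [-0.0011 -0.5343  0.8453]
 [-1.      0.0041  0.0013]]
[ 0.2988  1.0225 -0.1896]
[[230.5669 210.0671]
 [229.9223 180.9621]
 [273.3099 180.7957]
 [272.9134 209.9103]]
[[225.3056 202.235 ]
 [224.4473 166.6271]
 [278.8573 166.416 ]
 [278.294  202.0366]]
[[149.4382 249.1318]
 [138.6751 111.3363]
 [364.3516 110.4195]
 [354.695  248.3931]]
```

View pics/w1f.png

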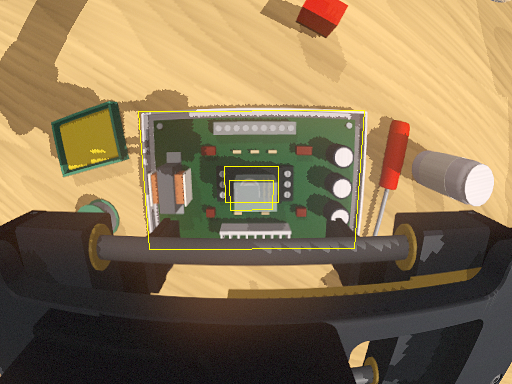

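```bash
python3 - <<'E'
import cv2
a=cv2.imread("pics/w1.png")[100:255,135:375];cv2.imwrite("pics/w1c.png",cv2.resize(a,None,fx=3.3,fy=3.3,interpolation=cv2.INTER_CUBIC))
a=cv2.imread("pics/w1f.png")[150:225,200:300];cv2.imwrite("pics/w1d.png",cv2.resize(a,None,fx=7,fy=7,interpolation=cv2.INTER_CUBIC))
E
```

```text
(no output)
```

View pics/w1d.png

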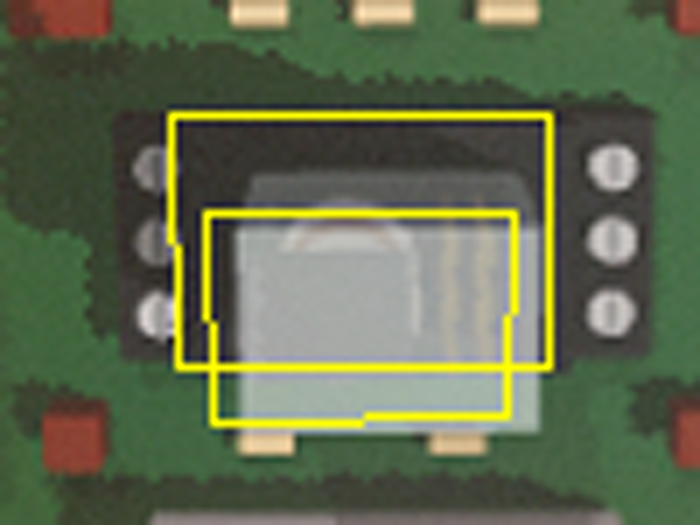

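View pics/w1c.png

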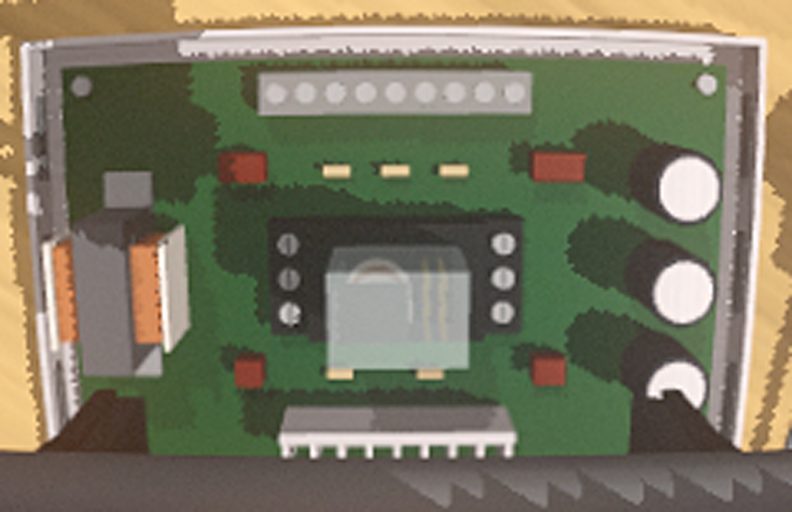

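```bash
python3 -m crank '0.3 0.5 2 -30 0.2; 0.4 1.1 4 -60 0.2; 0.4 1.1 4 -90 0.2; 0.4 1.1 4 -98 0.2; 0.4 1.1 4 -98 0.2; 0.4 1.1 4 -98 0.2'
cat > look.py <<'E'
from h import *
import sys
n=sys.argv[1]
s=r.get_state()
for k in("time","tcp_pos","ee_rot","wrist_force","torque","opening"):print(k,np.array(s[k]).tolist() if k=="opening" else np.array(s[k]))
T=optics.snapshot("top");S=optics.snapshot("side");Wr=optics.snapshot("wrist")
a=cv2.resize(S["image"][215:290,205:295,::-1],(600,500),interpolation=cv2.INTER_CUBIC);cv2.imwrite(f"pics/{n}_s.png",a)
a=cv2.resize(T["image"][170:240,275:360,::-1],None,fx=6,fy=6,interpolation=cv2.INTER_CUBIC);cv2.imwrite(f"pics/{n}_t.png",a)
cv2.imwrite(f"pics/{n}_w.png",Wr["image"][:,:,::-1])
cv2.imwrite(f"pics/{n}_fs.png",S["image"][:,:,::-1])
cv2.imwrite(f"pics/{n}_ft.png",T["image"][:,:,::-1])
E
python3 look.py a
```

```text
time: 2.63
tcp_pos: [0.5445, -0.0839, 0.1023]
ee_rot: [[-0.001, -0.841, -0.541], [0.0, -0.541, 0.841], [-1.0, 0.0, 0.001]]
wrist_force: [0.4, -0.8, -0.2]
opening: 0.0563
time 2.6333
tcp_pos [ 0.5445 -0.0839  0.1023]
ee_rot [[-0.0008 -0.8408 -0.5413]
 [ 0.0005 -0.5413  0.8408]
 [-1.      0.0004  0.0008]]
wrist_force [ 0.3729 -0.7746 -0.2458]
torque [-0.0101 -0.0171 -0.0408]
opening 0.056276049464848876
```

View pics/a_s.png

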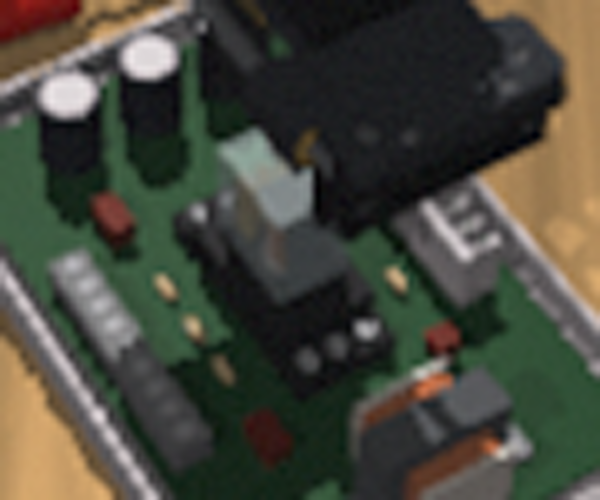

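View pics/a_w.png

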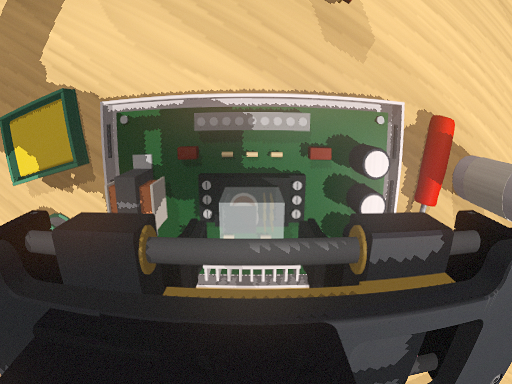

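View pics/a_ft.png

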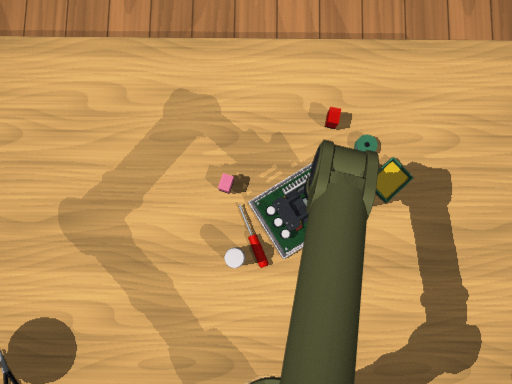

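```bash
python3 - <<'E'
from h import *
s=r.get_state();print(s["tcp_pos"],s["time"],np.degrees(np.arctan2(s["ee_rot"][1][2],s["ee_rot"][0][2])))
a=cv2.imread("pics/a_w.png")[165:245,170:340];cv2.imwrite("pics/a_wc.png",cv2.resize(a,None,fx=4.7,fy=4.7,interpolation=cv2.INTER_CUBIC))
E
```

```text
[ 0.5453 -0.0847  0.1032] 2.7833 122.70758368795396
```

View pics/a_wc.png

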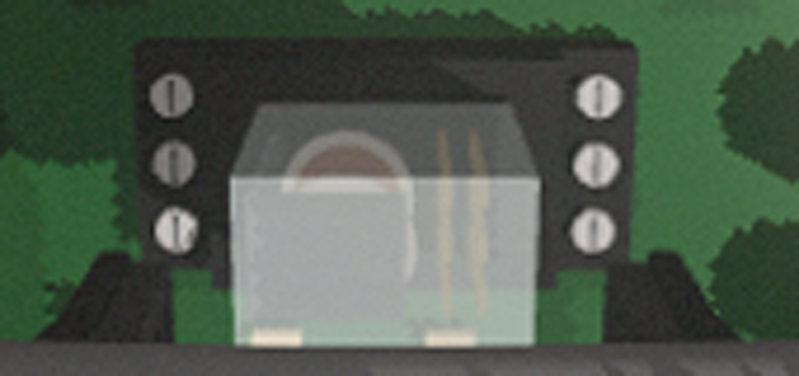

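```bash
cat > wr.py <<'E'
from h import *
def ray(d,s,u,v,z):
    H=np.array(d["hand_eye"]);R=np.array(s["ee_rot"]);t=np.array(s["tcp_pos"])
    f=192/np.tan(np.radians(d["fov_y"])/2)
    x,y=u-d["cx"],v-d["cy"];n=np.hypot(x,y);a=n/f
    k=np.array([np.sin(a)*x/n,np.sin(a)*y/n,np.cos(a)])
    o=R@H[:3,3]+t; k=R@(H[:3,:3]@k); return o+k*(z-o[2])/k[2]
def rel(d,s,u,v,z):  # offsets (ux,uy) mm in unit axes (x,y) from TCP
    X=ray(d,s,u,v,z)-np.array(s["tcp_pos"]);R=np.array(s["ee_rot"])
    return (-X@R[:,1]*1e3*1, X@R[:,2]*1e3)
E
python3 - <<'E'
from wr import *
s=r.get_state();d=optics.snapshot("wrist")
cv2.imwrite("pics/b_wc.png",cv2.resize(d["image"][165:245,170:340,::-1],None,fx=4.7,fy=4.7,interpolation=cv2.INTER_CUBIC))
print(s["tcp_pos"],s["opening"])
for u,v in((231,180),(540,180),(236,345),(535,345)): print(rel(d,s,u/4.7+170,v/4.7+165,.084))
E
```

```text
[ 0.5453 -0.0847  0.1032] 0.05318347649389415
(np.float64(-16.148747760533986), np.float64(-19.080598926089184))
(np.float64(-16.147654880047746), np.float64(21.045655885854693))
(np.float64(7.013986822302135), np.float64(-19.188571245256455))
(np.float64(7.007358702971604), np.float64(21.12830388223149))
```

View pics/b_wc.png

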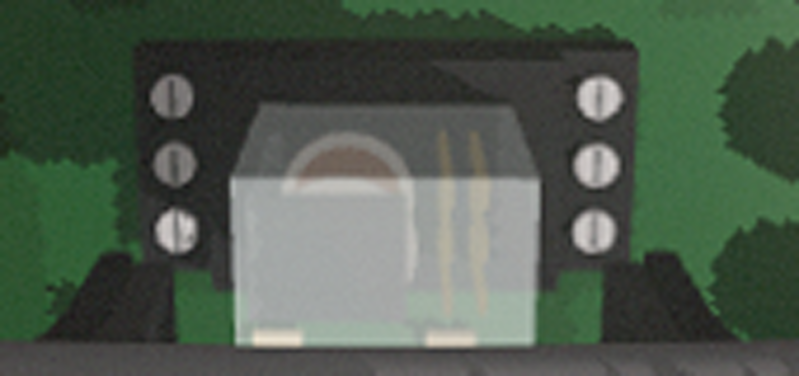

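```bash
python3 -m crank '0.4 -1.8 -1.8 -6 0; 0.4 -1.8 -1.8 -12 0; 0.4 -1.8 -1.8 -18 0; 0.46 -1.8 -1.8 -18 0; 0.48 -1.8 -1.8 -18 0; 0.5 -1.8 -1.8 -18 0; 0.5 -1.8 -1.8 -18 0'; python3 - <<'E'
from wr import *
s=r.get_state();d=optics.snapshot("wrist")
cv2.imwrite("pics/c_wc.png",cv2.resize(d["image"][165:245,170:340,::-1],None,fx=4.7,fy=4.7,interpolation=cv2.INTER_CUBIC))
s=r.get_state();print(s["tcp_pos"],s["opening"],s["wrist_force"],s["torque"])
E
```

```text
time: 3.42
tcp_pos: [0.5434, -0.0867, 0.085]
ee_rot: [[0.001, -0.842, -0.54], [0.0, -0.54, 0.842], [-1.0, -0.001, -0.0]]
wrist_force: [-0.6, 0.9, -0.1]
opening: 0.0444
[ 0.5435 -0.0867  0.0851] 0.0437241795985175 [-0.4958 -0.5329  0.8798] [ 0.0296  0.027  -0.02  ]
```

View pics/c_wc.png

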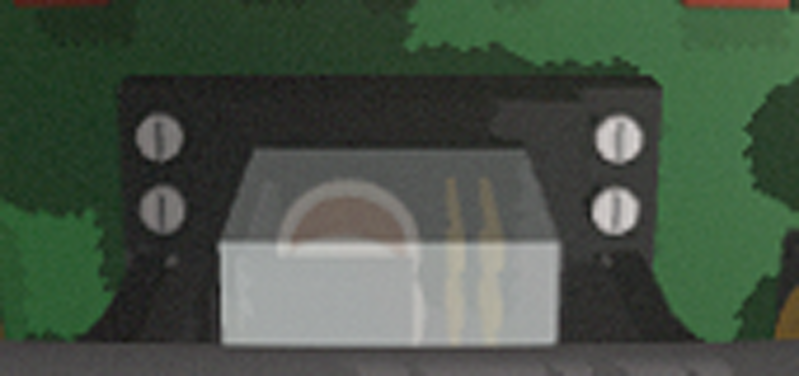

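```bash
python3 -m crank '0.52 0 0 0 0; 0.53 0 0 0 0; 0.535 0 0 0 0'; python3 -m crank '0.545 0 0 0 0; 0.545 0 0 0 0; 0.545 0 0 0 0'
```

```text
time: 3.72
tcp_pos: [0.5436, -0.0866, 0.0852]
ee_rot: [[0.002, -0.842, -0.54], [0.0, -0.54, 0.842], [-1.0, -0.002, -0.001]]
wrist_force: [-0.6, 0.5, -0.1]
opening: 0.0413
time: 3.97
tcp_pos: [0.5436, -0.0866, 0.0853]
ee_rot: [[0.002, -0.842, -0.54], [0.001, -0.54, 0.842], [-1.0, -0.002, -0.001]]
wrist_force: [-0.6, -0.4, 0.7]
opening: 0.0396
```

```bash
python3 -m crank '0.56 0 0 0 0; 0.56 0 0 0 0;0.56 0 0 0 0'; python3 - <<'E'
from wr import *
s=r.get_state();print(s["tcp_pos"],s["opening"],s["wrist_force"],s["torque"])
E
```

```text
time: 4.22
tcp_pos: [0.5436, -0.0866, 0.0853]
ee_rot: [[0.002, -0.842, -0.54], [0.001, -0.54, 0.842], [-1.0, -0.002, -0.001]]
wrist_force: [0.3, 0.2, 0.9]
opening: 0.0393
[ 0.5436 -0.0866  0.0853] 0.03931759928644105 [0.3263 0.2215 0.8724] [ 0.0625  0.0973 -0.0323]
```

```bash
python3 -m crank '0.6 0 0 0 0; 0.6 0.5 -0.8 0.3 0; 0.6 1.1 -1.7 0.6 0; 0.6 1.6 -2.5 0.9 0; 0.6 1.6 -2.5 0.9 0; 0.6 1.6 -2.5 0.9 0'; cat > st.py <<'E'
from h import *
s=r.get_state();F=np.array(s["wrist_force"]);M=np.array(s["torque"]);p=np.array(s["tcp_pos"])-[.5436,-.0866,.0853]
X=np.array([.842,.54,0]);Y=np.array([-.54,.842,0])
print("t %.2f"%s["time"],"dx %.1f dy %.1f dz %.1f mm"%(p@X*1e3,p@Y*1e3,p[2]*1e3),"F xyz unit",F@X,F@Y,F[2],"M",M@X,M@Y,M[2],"op %.1f"%(s["opening"]*1e3),"tilt",np.array(s["ee_rot"])[:,0])
E
python3 st.py
```

```text
time: 4.72
tcp_pos: [0.5444, -0.0886, 0.0854]
ee_rot: [[0.0, -0.841, -0.541], [0.001, -0.541, 0.841], [-1.0, -0.001, 0.001]]
wrist_force: [-1.3, 3.4, -5.8]
opening: 0.0392
t 4.72 dx -0.4 dy -2.1 dz 0.1 mm F xyz unit 0.7622214109886384 3.552512365324964 -5.773921893660565 M 0.6609227057538078 -0.14257981361715 0.030533856967393122 op 39.2 tilt [ 0.0001  0.001  -1.    ]
```

```bash
cat > pic.py <<'E'
from wr import *
import sys
n=sys.argv[1]
d=optics.snapshot("wrist");S=optics.snapshot("side")
a=cv2.resize(d["image"][165:245,170:340,::-1],(800,376),interpolation=cv2.INTER_CUBIC)
cv2.imwrite(f"pics/{n}_w.png",d["image"][:,:,::-1]);cv2.imwrite(f"pics/{n}_s.png",S["image"][:,:,::-1])
b=cv2.resize(S["image"][225:280,205:325,::-1],(480,220),interpolation=cv2.INTER_CUBIC)
b2=cv2.resize(d["image"][90:250,90:420,::-1],(320,220),interpolation=cv2.INTER_AREA)
cv2.imwrite(f"pics/{n}.png",np.vstack([a,np.hstack([b,b2])]))
# tray shift vs reference side image
for k,im,box in(("side",S["image"],(205,330,185,250)),):
    ref=cv2.imread("pics/side0.png")[:,:,::-1]
    for bx in((240,325,185,235),(270,330,240,300),(262,320,250,305)):
        A=cv2.cvtColor(ref[bx[0]:bx[1],bx[2]:bx[3]].copy(),cv2.COLOR_RGB2GRAY).astype(np.float32);B=cv2.cvtColor(im[bx[0]:bx[1],bx[2]:bx[3]].copy(),cv2.COLOR_RGB2GRAY).astype(np.float32)
        print(k,bx,cv2.phaseCorrelate(A,B,cv2.createHanningWindow(A.shape[::-1],cv2.CV_32F)))
E
python3 pic.py e; python3 st.py
```

```text
side (240, 325, 185, 235) ((0.12046150097341624, 0.37848115495337), 0.7322260275946723)
side (270, 330, 240, 300) ((0.6591980266280615, 0.5857953804456351), 0.6438558928171794)
side (262, 320, 250, 305) ((0.4176135237395364, 0.4971119004759146), 0.6781261148717669)
t 4.82 dx -0.6 dy -2.7 dz 0.1 mm F xyz unit 0.5739756101068239 0.2811782302024915 -6.873321716456507 M 0.40180996997352664 -0.061074765952365086 -0.026599497255636977 op 39.6 tilt [ 0.0005  0.     -1.    ]
```

View pics/e.png

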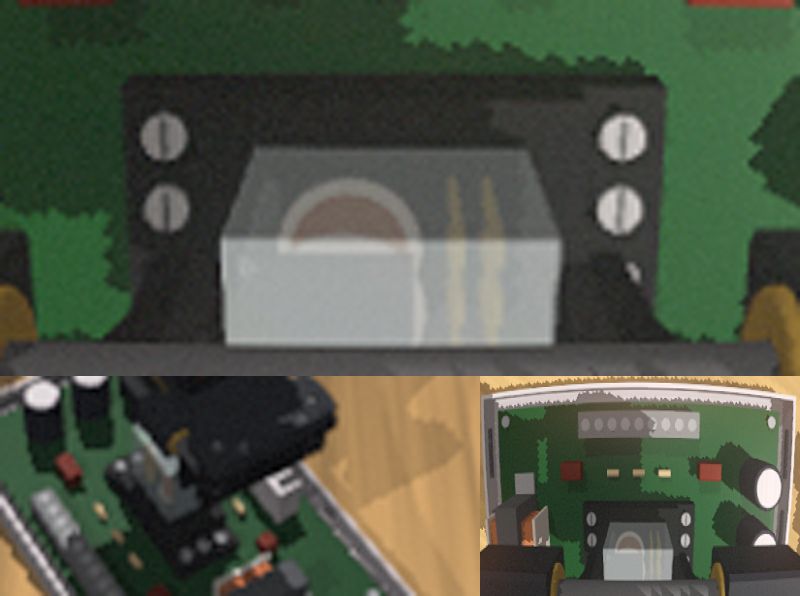

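```bash
python3 -m crank '0.52 0 0 0 0; 0.52 0 0 0 0; 0.52 0 0 0 0; 0.52 0 0 0 0'; python3 st.py;  python3 -m crank '0.52 0.3 -0.4 0 0; 0.52 0.5 -0.8 0 0; 0.52 0.5 -0.8 0 0'; python3 st.py;  python3 -m crank '0.52 0.3 -0.4 0 0; 0.52 0.5 -0.8 0.1 0; 0.52 0.5 -0.8 0.2 0'; python3 st.py
```

```text
time: 5.15
tcp_pos: [0.5453, -0.0899, 0.0862]
ee_rot: [[0.002, -0.842, -0.54], [-0.001, -0.54, 0.842], [-1.0, -0.002, -0.002]]
wrist_force: [0.2, 0.4, 0.7]
opening: 0.0418
t 5.15 dx -0.4 dy -3.7 dz 0.9 mm F xyz unit 0.3892478279232402 0.2665872011833741 0.7127794717697691 M 0.1634679613562667 0.0748642687882786 0.02425034657040154 op 41.8 tilt [ 0.0023 -0.0007 -1.    ]
time: 5.4
tcp_pos: [0.5456, -0.0902, 0.0863]
ee_rot: [[0.002, -0.842, -0.54], [0.0, -0.54, 0.842], [-1.0, -0.001, -0.001]]
wrist_force: [-2.5, 2.7, 1.7]
opening: 0.0422
t 5.40 dx -0.3 dy -4.1 dz 1.0 mm F xyz unit -0.6947669787700168 3.6009813619580564 1.7170621639593473 M 0.8881823032322758 0.1738299880739355 -0.00218419667054456 op 42.2 tilt [ 0.0015  0.0002 -1.    ]
time: 5.65
tcp_pos: [0.5456, -0.0903, 0.0863]
ee_rot: [[0.0, -0.841, -0.54], [0.001, -0.54, 0.841], [-1.0, -0.001, 0.001]]
wrist_force: [-3.5, 3.4, 1.2]
opening: 0.0417
t 5.65 dx -0.3 dy -4.2 dz 1.0 mm F xyz unit -1.1228973976785535 4.7517763589886135 1.2485258310382217 M 1.2191350491730917 0.14204572122441156 0.0012041966774429987 op 41.7 tilt [ 0.0004  0.0012 -1.    ]
```

```bash
python3 -m crank '0.52 0.6 -0.9 0 0; 0.52 0.7 -1.1 0.2 0; 0.52 0.7 -1.1 0.2 0'; python3 st.py;  python3 -m crank '0.52 0.7 -1.1 0.2 0; 0.52 0.8 -1.3 0.3 0; 0.52 0.8 -1.3 0.3 0'; python3 st.py; python3 pic.py f
```

```text
time: 5.9
tcp_pos: [0.5457, -0.0904, 0.0863]
ee_rot: [[-0.001, -0.841, -0.541], [0.003, -0.541, 0.841], [-1.0, -0.0, 0.003]]
wrist_force: [-4.2, 5.0, 1.5]
opening: 0.042
t 5.90 dx -0.3 dy -4.3 dz 1.0 mm F xyz unit -0.8035140967157753 6.500001154014802 1.4691088140840574 M 1.4416711614807043 0.21606667480376104 -0.014019388576601786 op 42.0 tilt [-0.0013  0.0027 -1.    ]
time: 6.15
tcp_pos: [0.5457, -0.0904, 0.0863]
ee_rot: [[-0.003, -0.841, -0.541], [0.004, -0.541, 0.841], [-1.0, 0.0, 0.005]]
wrist_force: [-4.0, 5.4, 0.6]
opening: 0.0416
t 6.15 dx -0.3 dy -4.4 dz 1.0 mm F xyz unit -0.432619058783828 6.67950252198063 0.5991159440404012 M 1.4961596142145048 0.19742962047113602 0.00290349671267323 op 41.6 tilt [-0.0033  0.0044 -1.    ]
side (240, 325, 185, 235) ((0.13943021380055853, 0.39657099079889946), 0.8882934778001573)
side (270, 330, 240, 300) ((0.6036607644093088, 0.9310665572607952), 0.7755121045642429)
side (262, 320, 250, 305) ((0.4866675899534876, 0.6026756207985358), 0.6415848704179128)
```

View pics/f.png

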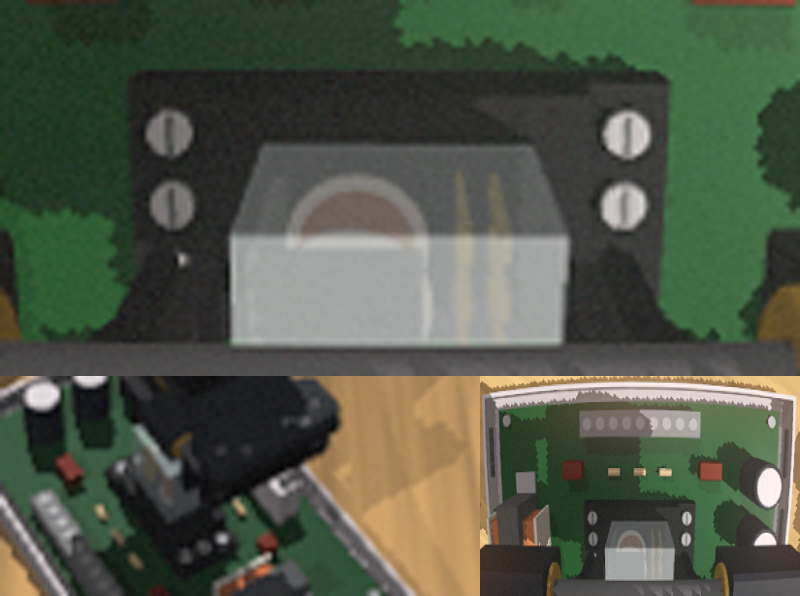

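```bash
python3 -m crank '0.52 -0.4 0.7 0 0; 0.54 -0.4 0.7 0 0; 0.56 -0.4 0.7 0 0; 0.6 -0.4 0.7 0 0; 0.6 -0.4 0.7 0 0'; python3 st.py; python3 -m crank '0.6 0 0 0.9 0; 0.6 -0.5 0.8 0.9 0; 0.6 -1 1.6 0.9 0; 0.6 -1.5 2.4 0.9 0; 0.6 -2 3.1 0.9 0;  0.6 -2 3.1 0.9 0; 0.6 -2 3.1 0.9 0; 0.6 -2 3.1 0 0'; python3 st.py; python3 -m crank '0.6 0 0 -0.3 0; 0.52 0 0 -0.3 0; 0.52 0 0 0 0; 0.52 0 0 0 0'; python3 st.py; python3 pic.py g
```

```text
time: 6.67
tcp_pos: [0.5453, -0.0893, 0.0863]
ee_rot: [[-0.004, -0.841, -0.542], [0.005, -0.542, 0.841], [-1.0, 0.0, 0.006]]
wrist_force: [-1.9, 3.4, 1.3]
opening: 0.0393
t 6.67 dx -0.1 dy -3.2 dz 1.0 mm F xyz unit 0.19491925953099026 3.883351496599917 1.3207100900777162 M 1.2076850419730825 0.131047727132451 -0.07307161651159913 op 39.3 tilt [-0.0035  0.0049 -1.    ]
time: 7.33
tcp_pos: [0.5431, -0.0863, 0.0864]
ee_rot: [[-0.004, -0.841, -0.541], [0.005, -0.541, 0.841], [-1.0, 0.0, 0.006]]
wrist_force: [-1.9, 0.4, 0.8]
opening: 0.0394
t 7.33 dx -0.2 dy 0.5 dz 1.1 mm F xyz unit -1.4225846253439371 1.349572508189591 0.8142473144598014 M 0.30050876920944014 0.2835167050484778 -0.07313967572734578 op 39.4 tilt [-0.0038  0.005  -1.    ]
time: 7.67
tcp_pos: [0.5443, -0.0862, 0.0875]
ee_rot: [[-0.001, -0.841, -0.542], [0.005, -0.542, 0.841], [-1.0, -0.002, 0.005]]
wrist_force: [-1.5, 1.5, -0.1]
opening: 0.0416
t 7.67 dx 0.8 dy -0.1 dz 2.2 mm F xyz unit -0.49531431017110933 2.083390495041792 -0.10953799349255144 M 0.2518395711420984 0.0714458022484046 -0.03754257966687965 op 41.6 tilt [-0.0013  0.0052 -1.    ]
side (240, 325, 185, 235) ((-0.11987024298306181, 0.12963648740610978), 0.8080719436539544)
side (270, 330, 240, 300) ((-0.2623524344758863, -0.05684915506923005), 0.6265468096733093)
side (262, 320, 250, 305) ((-0.468960770944264, -0.31325298397086954), 0.6380560845798916)
```

View pics/g.png

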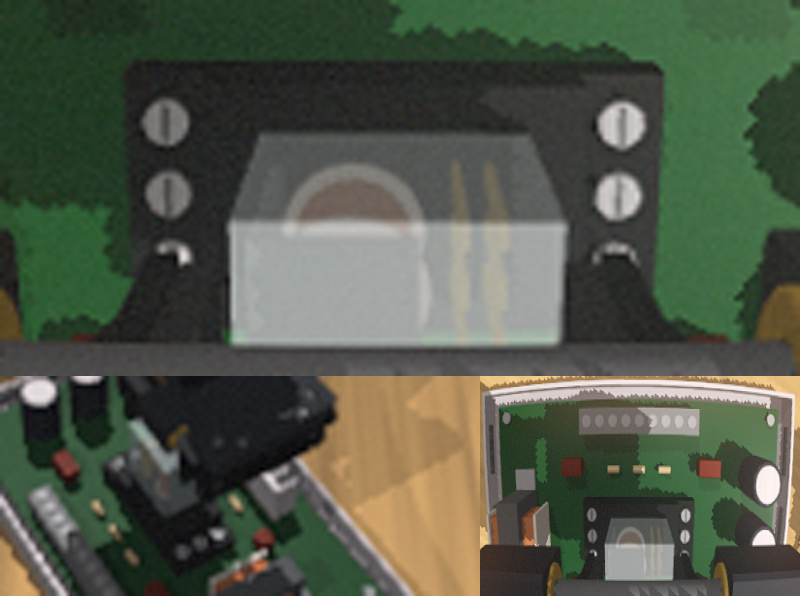

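```bash
python3 -m crank '0.5 0 0 15 0; 0.5 0 0 30 0; 0.8 6 -10 30 0; 1 12.4 -19.4 30 0; 1 12.4 -19.4 30 0; 1 12.4 -19.4 30 0; 1 12.4 -19.4 30 0; 1 12.4 -19.4 20 0; 1 12.4 -19.4 9 0; 1 12.4 -19.4 9 0'; python3 st.py; python3 pic.py i
```

```text
time: 8.6
tcp_pos: [0.5545, -0.1048, 0.0932]
ee_rot: [[-0.006, -0.84, -0.542], [0.006, -0.542, 0.84], [-1.0, 0.002, 0.008]]
wrist_force: [0.1, 1.2, 0.1]
opening: 0.0023
t 8.60 dx -0.7 dy -21.2 dz 7.9 mm F xyz unit 0.7451291044307461 0.9073842376779855 0.07944136642558502 M 0.13450086424852162 0.09533837672564557 -0.021900131442138992 op 2.3 tilt [-0.0064  0.0055 -1.    ]
side (240, 325, 185, 235) ((-0.12120903487403112, 0.16074178026862285), 0.8728286022610134)
side (270, 330, 240, 300) ((-0.22741222755932355, -0.17445933671302072), 0.7024801993370056)
side (262, 320, 250, 305) ((-0.26289032666775114, -0.5561307766960439), 0.5980073502328661)
```

View pics/i.png

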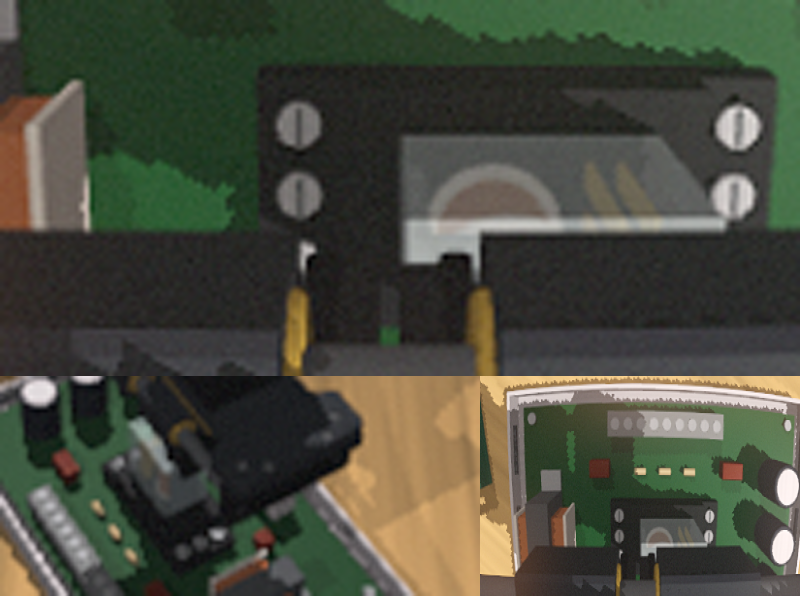

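```bash
python3 -m crank '1 0 0 -1.5 0; 1 0 0 -3.5 0; 1 0 0 -3.5 0; 1 0 0 -3.5 0'; python3 st.py; python3 -m crank '1 0.3 -0.4 -2 0; 1 0.5 -0.8 -2 0; 1 0.5 -0.8 -2 0'; python3 st.py
```

```text
time: 9.03
tcp_pos: [0.5559, -0.1054, 0.0923]
ee_rot: [[-0.003, -0.841, -0.542], [0.005, -0.542, 0.841], [-1.0, -0.0, 0.006]]
wrist_force: [-1.1, 1.2, 4.6]
opening: 0.0002
t 9.03 dx 0.3 dy -22.5 dz 7.0 mm F xyz unit -0.2999006306608744 1.612157672823162 4.580430668252364 M 0.35450225770122407 0.24260814959391616 0.002121554359887313 op 0.2 tilt [-0.0032  0.0054 -1.    ]
time: 9.28
tcp_pos: [0.5568, -0.1059, 0.092]
ee_rot: [[-0.002, -0.84, -0.542], [0.007, -0.542, 0.84], [-1.0, -0.002, 0.007]]
wrist_force: [-5.1, 1.9, 11.1]
opening: 0.0003
t 9.28 dx 0.7 dy -23.4 dz 6.7 mm F xyz unit -3.239522449189077 4.379372646907347 11.118474741074627 M 0.9284654074199413 0.6714813287983517 0.03329616116371853 op 0.3 tilt [-0.0025  0.0067 -1.    ]
```

```bash
python3 -m crank '1 0.2 -0.8 -3 0; 1 0.4 -1.4 -3 0; 1 0.4 -1.4 -3 0'; python3 st.py; python3 -m crank '1 0.5 -1.5 -3 0; 1 0.7 -1.9 -3 0; 1 0.7 -1.9 -3 0'; python3 st.py
```

```text
time: 9.53
tcp_pos: [0.5579, -0.1069, 0.0918]
ee_rot: [[-0.001, -0.84, -0.542], [0.009, -0.542, 0.84], [-1.0, -0.004, 0.008]]
wrist_force: [-5.7, 2.0, 17.8]
opening: 0.0001
t 9.53 dx 1.1 dy -24.8 dz 6.5 mm F xyz unit -3.7261006553325116 4.740588616387139 17.76575512907016 M 1.3724822607809568 0.9785236213305806 0.0658508056172904 op 0.1 tilt [-0.0013  0.0087 -1.    ]
time: 9.78
tcp_pos: [0.5588, -0.1082, 0.0913]
ee_rot: [[-0.001, -0.84, -0.542], [0.011, -0.542, 0.84], [-1.0, -0.005, 0.01]]
wrist_force: [-6.2, 1.2, 18.0]
opening: 0.0005
t 9.78 dx 1.2 dy -26.4 dz 6.0 mm F xyz unit -4.604969591515177 4.363476058245076 17.996517507021903 M 1.4713071141132184 1.0267110239837287 0.06008960630170663 op 0.5 tilt [-0.0009  0.011  -0.9999]
```

```bash
python3 pic.py j; python3 st.py
```

```text
side (240, 325, 185, 235) ((-0.0013584581396557383, 0.14095484915429068), 0.9053415302700467)
side (270, 330, 240, 300) ((-0.3756072606388656, -0.17791113922161372), 0.6911201752556695)
side (262, 320, 250, 305) ((-0.472191508901588, -0.285149943317613), 0.5885587943924798)
t 9.88 dx 1.2 dy -26.4 dz 6.0 mm F xyz unit -2.964905724570096 5.546097673871411 16.932990898058904 M 1.4317574424525756 1.0209485303888972 -0.006237727222374173 op 0.7 tilt [-0.0009  0.011  -0.9999]
```

View pics/j.png

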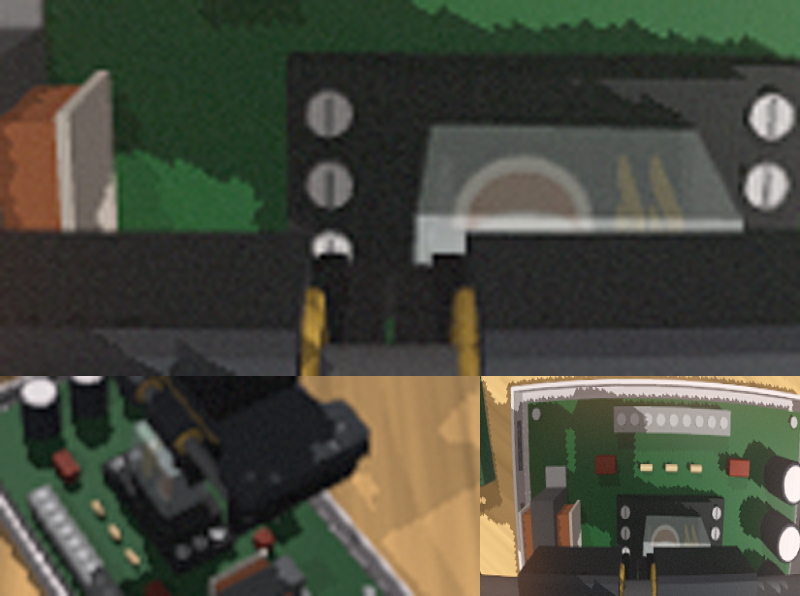

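```bash
python3 -m crank '1 0.5 -1.5 -2.6 0; 1 0.8 -2.1 -2.6 0; 1 0.8 -2.1 -2.6 0'; python3 st.py; python3 -m crank '1 0.5 -1.5 -2.6 0; 1 0.8 -2.1 -2.6 0; 1 0.8 -2.1 -2.6 0'; python3 st.py; python3 pic.py k
```

```text
time: 10.13
tcp_pos: [0.5602, -0.1103, 0.091]
ee_rot: [[0.0, -0.84, -0.542], [0.012, -0.542, 0.84], [-1.0, -0.007, 0.01]]
wrist_force: [-5.4, 2.0, 13.3]
opening: 0.0004
t 10.13 dx 1.2 dy -28.9 dz 5.7 mm F xyz unit -3.5087098566665627 4.591051216248286 13.290596921875771 M 0.9799961811550298 0.8135438717879819 0.033332767375443544 op 0.4 tilt [ 0.0004  0.0121 -0.9999]
time: 10.38
tcp_pos: [0.5606, -0.1107, 0.0908]
ee_rot: [[-0.001, -0.84, -0.543], [0.016, -0.543, 0.84], [-1.0, -0.008, 0.014]]
wrist_force: [-8.3, 4.8, 17.9]
opening: 0.0008
t 10.38 dx 1.3 dy -29.5 dz 5.5 mm F xyz unit -4.395521190859173 8.491240870525031 17.920859603149754 M 2.0127424607895947 1.0334961799492655 0.024300118393433292 op 0.8 tilt [-0.0008  0.016  -0.9999]
side (240, 325, 185, 235) ((0.014351007145922523, 0.11668203205662309), 0.950773221121894)
side (270, 330, 240, 300) ((-0.3181000330771937, -0.07085852655123404), 0.6862462077538173)
side (262, 320, 250, 305) ((-0.5812749087347555, -0.27056122443861597), 0.5968118826548259)
```

View pics/k.png

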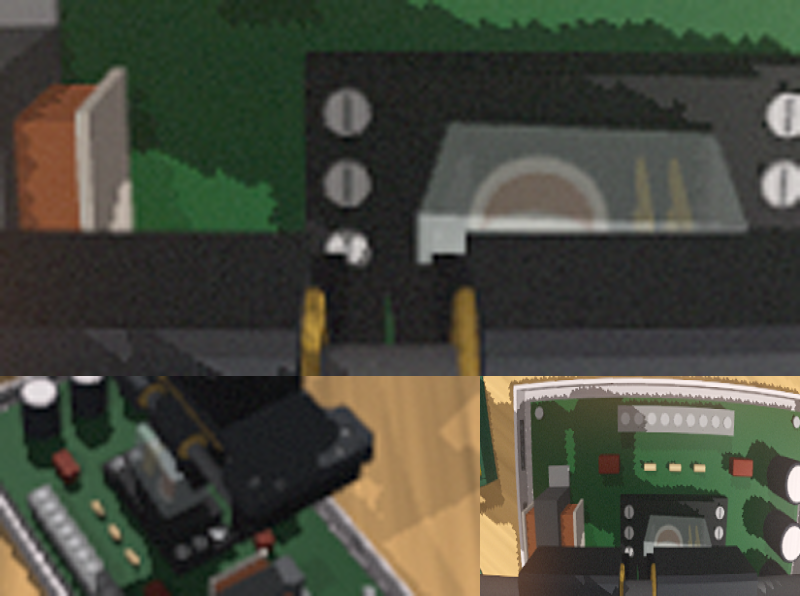

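```bash
python3 -m crank '1 0.7 -1.8 -2.6 0; 1 0.9 -2.2 -2.6 0; 1 0.9 -2.2 -2.6 0'; python3 st.py; python3 -m crank '1 0.7 -1.8 -2.6 0; 1 0.9 -2.2 -2.6 0; 1 0.9 -2.2 -2.6 0'; python3 st.py; python3 pic.py l
```

```text
time: 10.73
tcp_pos: [0.5612, -0.1113, 0.0907]
ee_rot: [[-0.002, -0.84, -0.543], [0.02, -0.543, 0.839], [-1.0, -0.009, 0.018]]
wrist_force: [-8.0, 4.2, 18.8]
opening: 0.0002
t 10.73 dx 1.4 dy -30.3 dz 5.4 mm F xyz unit -4.478898961926797 7.827934399749401 18.805112171709634 M 2.06745737829128 1.0896242745844777 0.06229273394105728 op 0.2 tilt [-0.002   0.0198 -0.9998]
time: 10.98
tcp_pos: [0.5617, -0.1117, 0.0906]
ee_rot: [[-0.003, -0.839, -0.544], [0.024, -0.544, 0.839], [-1.0, -0.01, 0.022]]
wrist_force: [-7.2, 4.3, 20.3]
opening: 0.0005
t 10.98 dx 1.7 dy -30.9 dz 5.3 mm F xyz unit -3.728565936510434 7.461695965173061 20.31068820990282 M 2.2098116452008534 1.107285812458435 0.09751874550331989 op 0.5 tilt [-0.0033  0.024  -0.9997]
side (240, 325, 185, 235) ((0.00949251506669313, 0.12038624892200289), 0.9310638614230686)
side (270, 330, 240, 300) ((-0.21969521890761357, -0.1627048559661617), 0.6676275335417854)
side (262, 320, 250, 305) ((-0.575000655772488, -0.30824347690067455), 0.6084328010347154)
```

View pics/l.png

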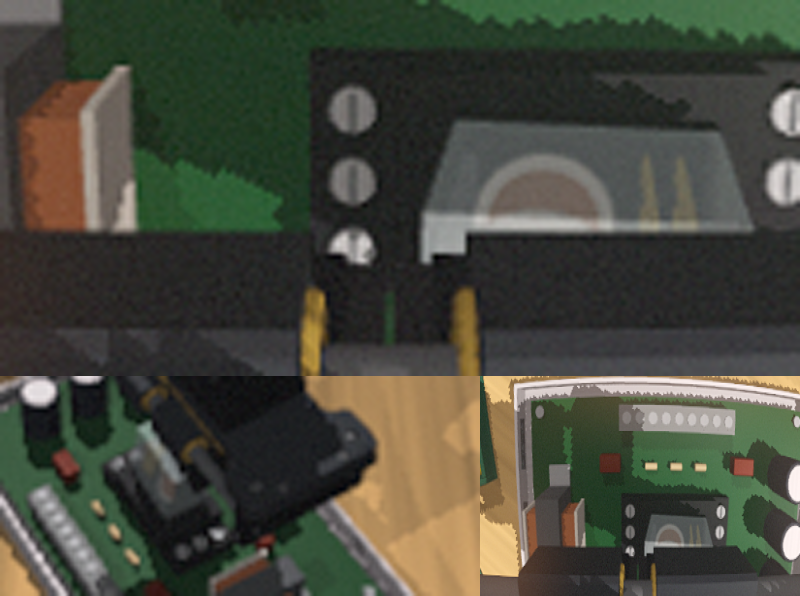

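```bash
cat > tilt.py <<'E'
from wr import *
def tilt(d,s,pts,c=(.5436,-.0866)):
    # pts in full-image px of (bottom-left, top-left, bottom-right, top-right) of -x face
    X=np.array([.842,.54,0]);Y=np.array([-.54,.842,0])
    H=np.array(d["hand_eye"]);R=np.array(s["ee_rot"]);t=np.array(s["tcp_pos"])
    f=192/np.tan(np.radians(d["fov_y"])/2);o=R@H[:3,3]+t; out=[]
    for u,v in pts:
        x,y=u-d["cx"],v-d["cy"];n=np.hypot(x,y);a=n/f
        k=R@(H[:3,:3]@np.array([np.sin(a)*x/n,np.sin(a)*y/n,np.cos(a)]))
        off=((o-np.array([*c,0]))@X+XF)/(k@X); P=o-k*off
        out.append(((P-np.array([*c,0]))@Y*1e3,P[2]*1e3))
    return np.array(out)
XF=.014+.003
E
python3 - <<'E'
import tilt;from tilt import *
s=r.get_state();d=optics.snapshot("wrist")
g=lambda u,v:(u/800*170+170,v/4.7+165)
for xf in(.015,.017,.019):
    tilt.XF=xf
    P=tilt.tilt(d,s,[g(457,122),g(423,213),g(720,130),g(748,213)]);print(P, np.arctan2(P[0,0]-P[1,0],P[1,1]-P[0,1]),np.arctan2(P[2,0]-P[3,0],P[3,1]-P[2,1]))
E
```

```text
Traceback (most recent call last):
AttributeError: 'function' object has no attribute 'tilt'
```

```bash
python3 - <<'E'
import tilt as tl;from wr import *
s=r.get_state();d=optics.snapshot("wrist")
g=lambda u,v:(u/800*170+170,v/4.7+165)
for xf in(.015,.017,.019):
    tl.XF=xf
    P=tl.tilt(d,s,[g(457,122),g(423,213),g(720,130),g(748,213)]);print(P, np.arctan2(P[0,0]-P[1,0],P[1,1]-P[0,1]),np.arctan2(P[2,0]-P[3,0],P[3,1]-P[2,1]))
E
```

```text
[[-18.4242  42.9437]
 [-25.5446  87.4538]
 [ 20.6208  47.7986]
 [ 13.7513  88.3711]] 0.15862853483910153 0.16772210922656453
[[-19.0196  50.9808]
 [-25.8562  93.7171]
 [ 18.4693  55.6422]
 [ 11.8736  94.5978]] 0.15862853483910158 0.1677221092265629
[[-19.615   59.0179]
 [-26.1679  99.9804]
 [ 16.3179  63.4858]
 [  9.9959 100.8245]] 0.15862853483910183 0.16772210922656433
```

```bash
python3 -m crank '1 0 0 5 0; 1 0 0 20 0; 1 -5 7 35 0; 0.4 -15.3 21 35 0; 0.38 -15.3 21 35 0; 0.38 -15.3 21 35 0; 0.38 -15.3 21 30 0; 0.38 -15.3 21 15 0; 0.38 -15.3 21 9 0; 0.38 -15.3 21 9 0'; python3 st.py; python3 pic.py m
```

```text
time: 12.02
tcp_pos: [0.5449, -0.0912, 0.0972]
ee_rot: [[-0.007, -0.84, -0.543], [0.023, -0.543, 0.839], [-1.0, -0.006, 0.023]]
wrist_force: [-0.0, 0.5, 0.3]
opening: 0.0393
t 12.02 dx -1.4 dy -4.6 dz 11.9 mm F xyz unit 0.2601518138086577 0.47009050061956986 0.2558281290198977 M 0.056415574123668176 0.022411439217884098 0.010910784203762515 op 39.3 tilt [-0.0074  0.0232 -0.9997]
side (240, 325, 185, 235) ((0.15014704966069203, 0.11325519958841568), 0.7939723608228896)
side (270, 330, 240, 300) ((-0.6769899256970611, 0.22400808291886776), 0.6779801389906142)
side (262, 320, 250, 305) ((-0.4145450424264645, -0.22958940421283103), 0.6839190663231743)
```

View pics/m.png

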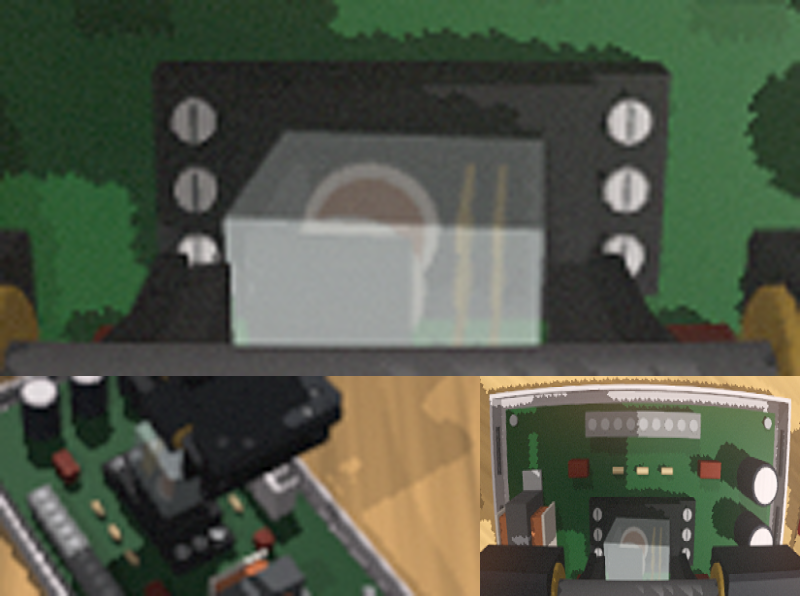

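```bash
python3 -m crank '0.38 0.3 -0.4 0 0; 0.38 0.3 -0.4 0 0; 0.38 0.3 -0.4 -8 0; 0.38 0.3 -0.4 -17 0; 0.38 0.3 -0.4 -27 0; 0.38 0.3 -0.4 -27 0'; python3 st.py; python3 -m crank '0.44 0 0 0 0; 0.45 0 0 0 0; 0.46 0 0 0 0; 0.46 0 0 0 0'; python3 st.py; python3 pic.py n
```

```text
time: 12.62
tcp_pos: [0.5445, -0.0912, 0.0693]
ee_rot: [[-0.009, -0.839, -0.543], [0.023, -0.543, 0.839], [-1.0, -0.005, 0.024]]
wrist_force: [0.4, 0.8, 0.5]
opening: 0.0538
t 12.62 dx -1.7 dy -4.4 dz -16.0 mm F xyz unit 0.8158192354738466 0.4432934568515729 0.4850828333470696 M 0.06863978947269338 -0.0016518865656548623 0.01792246555586919 op 53.8 tilt [-0.0089  0.0233 -0.9997]
time: 12.95
tcp_pos: [0.5449, -0.0913, 0.0696]
ee_rot: [[-0.008, -0.839, -0.543], [0.023, -0.543, 0.839], [-1.0, -0.006, 0.024]]
wrist_force: [-0.2, 0.2, -0.4]
opening: 0.0475
t 12.95 dx -1.5 dy -4.6 dz -15.7 mm F xyz unit -0.08009788978037126 0.3232683723862424 -0.4296703710711335 M 0.05100628340140602 -0.0074255784561243965 0.022113603803488563 op 47.5 tilt [-0.0081  0.0233 -0.9997]
side (240, 325, 185, 235) ((-0.08275085411220573, 0.151091662742175), 0.7986917258368598)
side (270, 330, 240, 300) ((-0.27725761327580756, 0.09553827825692451), 0.6733117855919732)
side (262, 320, 250, 305) ((-0.15855793905235416, -0.22937801038721517), 0.6099324456850688)
```

View pics/n.png

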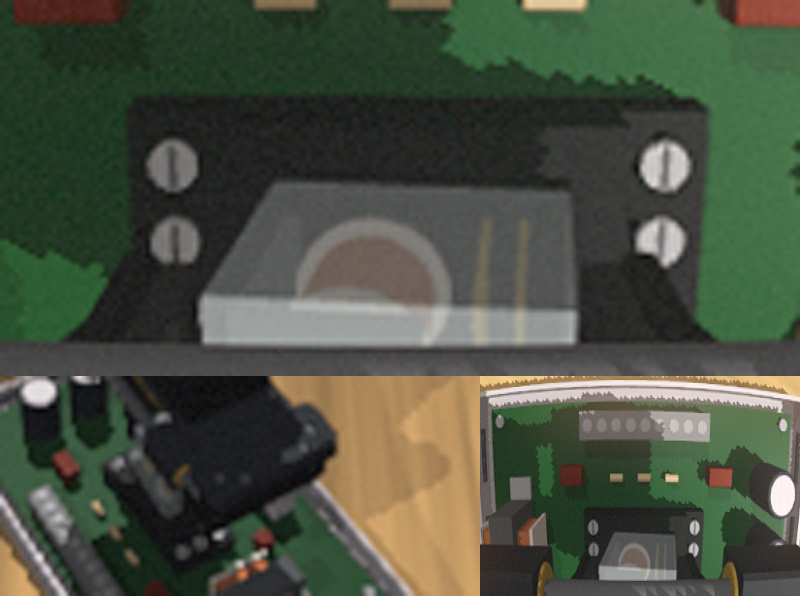

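```bash
for i in 1; do python3 -m crank '0.475 0 0 0 0; 0.475 0 0 0 0; 0.475 0 0 0 0'; python3 st.py; python3 -m crank '0.485 0 0 0 0; 0.485 0 0 0 0; 0.485 0 0 0 0'; python3 st.py;  done
```

```text
time: 13.3
tcp_pos: [0.545, -0.0913, 0.0699]
ee_rot: [[-0.008, -0.839, -0.543], [0.023, -0.543, 0.839], [-1.0, -0.006, 0.024]]
wrist_force: [-0.3, 0.0, 0.1]
opening: 0.0459
t 13.30 dx -1.3 dy -4.7 dz -15.4 mm F xyz unit -0.20902983413553203 0.17914754277082884 0.14687144090173873 M 0.0717207464380887 0.02814403358959229 -0.06563189612642621 op 45.9 tilt [-0.0077  0.0234 -0.9997]
time: 13.55
tcp_pos: [0.545, -0.0913, 0.0699]
ee_rot: [[-0.008, -0.839, -0.543], [0.023, -0.543, 0.839], [-1.0, -0.006, 0.024]]
wrist_force: [-0.6, 0.2, 0.1]
opening: 0.0447
t 13.55 dx -1.3 dy -4.7 dz -15.4 mm F xyz unit -0.4143112879710222 0.4748095784627358 0.06587751807980151 M 0.06178292559820332 0.03858285918664112 0.00533346364944265 op 44.7 tilt [-0.0076  0.0234 -0.9997]
```

```bash
python3 -m crank '0.495 0 0 0 0; 0.495 0 0 0 0; 0.495 0 0 0 0'; python3 st.py; python3 -m crank '0.505 0 0 0.1 0; 0.505 -0.2 0.3 0.3 0; 0.505 -0.2 0.3 0.3 0'; python3 st.py
```

```text
time: 13.8
tcp_pos: [0.5449, -0.0911, 0.0698]
ee_rot: [[-0.008, -0.839, -0.544], [0.024, -0.544, 0.839], [-1.0, -0.006, 0.024]]
wrist_force: [-0.9, 0.2, -0.3]
opening: 0.0442
t 13.80 dx -1.3 dy -4.5 dz -15.5 mm F xyz unit -0.6618318289316372 0.6904447222672454 -0.2870647251850609 M 0.17413093910793495 0.03797413223162754 -0.03718323060155075 op 44.2 tilt [-0.008   0.0236 -0.9997]
time: 14.05
tcp_pos: [0.5447, -0.0908, 0.0701]
ee_rot: [[-0.008, -0.839, -0.544], [0.024, -0.544, 0.839], [-1.0, -0.006, 0.024]]
wrist_force: [-0.3, 0.7, 0.4]
opening: 0.0431
t 14.05 dx -1.4 dy -4.1 dz -15.2 mm F xyz unit 0.10955313219377052 0.7621021388696491 0.36608633528159107 M 0.1383127045121167 0.0037342803926404054 -0.008620728480666551 op 43.1 tilt [-0.008   0.0236 -0.9997]
```

```bash
python3 -m crank '0.515 -0.3 0.5 0.3 0; 0.515 -0.5 0.8 0.3 0; 0.515 -0.5 0.8 0.3 0'; python3 st.py; python3 -m crank '0.525 -0.3 0.5 0.3 0; 0.525 -0.5 0.8 0.3 0; 0.525 -0.5 0.8 0.3 0'; python3 st.py; python3 pic.py o
```

```text
time: 14.3
tcp_pos: [0.5444, -0.0903, 0.0705]
ee_rot: [[-0.007, -0.839, -0.543], [0.023, -0.543, 0.839], [-1.0, -0.006, 0.023]]
wrist_force: [0.6, -0.4, -1.4]
opening: 0.0423
t 14.30 dx -1.4 dy -3.6 dz -14.8 mm F xyz unit 0.30196037052485114 -0.6700867713788056 -1.4297827646966903 M -0.15737971898221556 -0.01880647721275156 -0.011438062969363528 op 42.3 tilt [-0.0073  0.023  -0.9997]
time: 14.55
tcp_pos: [0.5443, -0.0901, 0.0711]
ee_rot: [[-0.006, -0.84, -0.543], [0.022, -0.543, 0.839], [-1.0, -0.007, 0.022]]
wrist_force: [1.9, -2.2, -1.0]
opening: 0.0416
t 14.55 dx -1.4 dy -3.3 dz -14.2 mm F xyz unit 0.38701515213635207 -2.8438749920932525 -0.9658332635706462 M -0.4752774470016723 0.013025147702188315 -0.02563334629715025 op 41.6 tilt [-0.0063  0.0222 -0.9997]
side (240, 325, 185, 235) ((-0.07933993694021879, 0.11045769022113916), 0.8003862690395779)
side (270, 330, 240, 300) ((-0.18322260231850152, -0.14475886534977178), 0.668884996175766)
side (262, 320, 250, 305) ((-0.22635917355771795, -0.48075389003877333), 0.5947694301605224)
```

View pics/o.png

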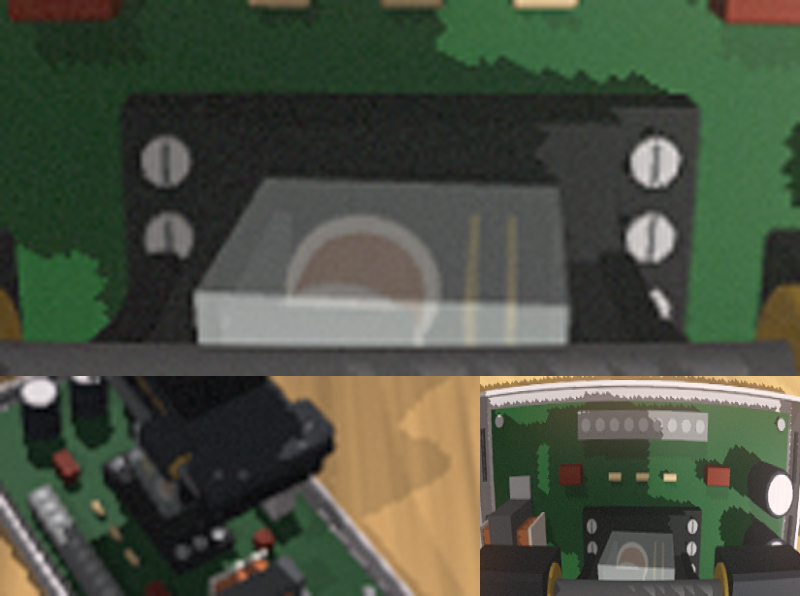

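```bash
python3 -m crank '0.54 -0.3 0.4 0.2 0; 0.54 -0.3 0.4 0.2 0; 0.54 -0.3 0.5 0.2 0'; python3 st.py; python3 -m crank '0.56 -0.3 0.5 0.3 0; 0.56 -0.3 0.5 0.3 0; 0.56 -0.3 0.5 0.3 0'; python3 st.py; python3 -m crank '0.58 -0.3 0.5 0.3 0; 0.58 -0.3 0.5 0.3 0; 0.58 -0.3 0.5 0.3 0'; python3 st.py; python3 pic.py p
```

```text
time: 14.9
tcp_pos: [0.5441, -0.0899, 0.0713]
ee_rot: [[-0.006, -0.84, -0.543], [0.022, -0.543, 0.839], [-1.0, -0.007, 0.022]]
wrist_force: [2.4, -2.8, -2.1]
opening: 0.0409
t 14.90 dx -1.4 dy -3.0 dz -14.0 mm F xyz unit 0.5135531732486994 -3.6685990786382177 -2.088582918726983 M -0.7937058691539488 -0.08449290366537272 -0.02766425610689242 op 40.9 tilt [-0.006   0.0218 -0.9997]
time: 15.15
tcp_pos: [0.5436, -0.0894, 0.0713]
ee_rot: [[-0.006, -0.84, -0.543], [0.022, -0.543, 0.839], [-1.0, -0.006, 0.022]]
wrist_force: [2.4, -2.8, -3.8]
opening: 0.041
t 15.15 dx -1.6 dy -2.4 dz -14.0 mm F xyz unit 0.505177155679093 -3.699207094132699 -3.780273125450293 M -0.8447063152880687 -0.09199128046191116 0.026820638471963087 op 41.0 tilt [-0.0064  0.0216 -0.9997]
time: 15.4
tcp_pos: [0.5429, -0.0888, 0.0713]
ee_rot: [[-0.007, -0.84, -0.543], [0.022, -0.543, 0.839], [-1.0, -0.006, 0.022]]
wrist_force: [2.5, -1.7, -5.3]
opening: 0.0408
t 15.40 dx -1.8 dy -1.5 dz -14.0 mm F xyz unit 1.1691876974040922 -2.726120892701994 -5.283074695574909 M -0.6711234926325162 -0.11742717896773643 0.003152879996227523 op 40.8 tilt [-0.0072  0.0217 -0.9997]
side (240, 325, 185, 235) ((-0.1541209322317485, 0.225371981783276), 0.7866769327587552)
side (270, 330, 240, 300) ((-0.9295718626056626, -0.607769007786576), 0.6477944042947558)
side (262, 320, 250, 305) ((-0.901180715998759, -0.9801349585656638), 0.5978785106870863)
```

View pics/p.png

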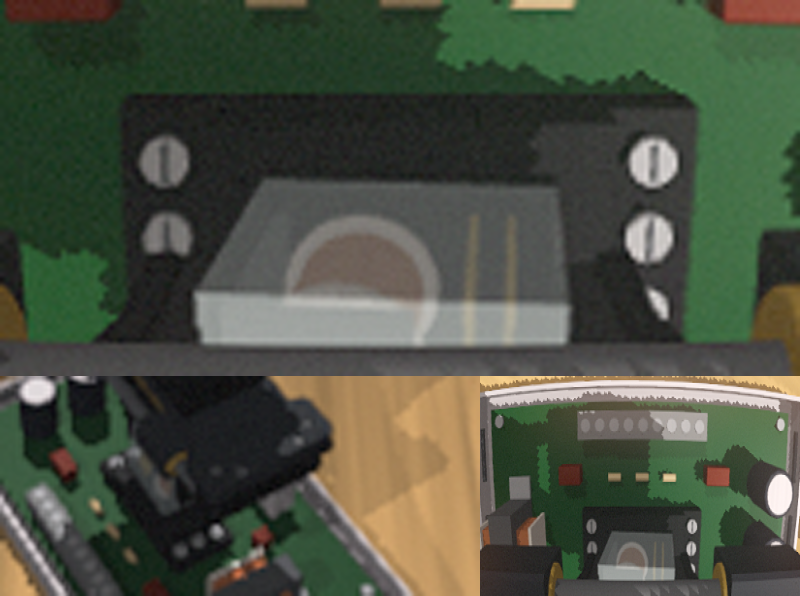

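```bash
python3 - <<'E'
import tilt as tl;from wr import *
s=r.get_state();d=optics.snapshot("wrist")
g=lambda u,v:(u/800*170+170,v/4.7+165)
tl.XF=.015
P=tl.tilt(d,s,[g(265,178),g(195,290),g(557,187),g(568,304)]);print(P, np.arctan2(P[0,0]-P[1,0],P[1,1]-P[0,1]),np.arctan2(P[2,0]-P[3,0],P[3,1]-P[2,1]))
im=cv2.resize(d["image"][195:245,195:315,::-1],None,fx=6.6,fy=6.6,interpolation=cv2.INTER_CUBIC);cv2.imwrite("pics/p2.png",im)
E
```

```text
[[-16.5031  41.2114]
 [-21.3622  84.9969]
 [ 23.0869  45.9831]
 [ 18.2126  89.5952]] 0.1105234180262934 0.11130129518108177
```

View pics/p2.png

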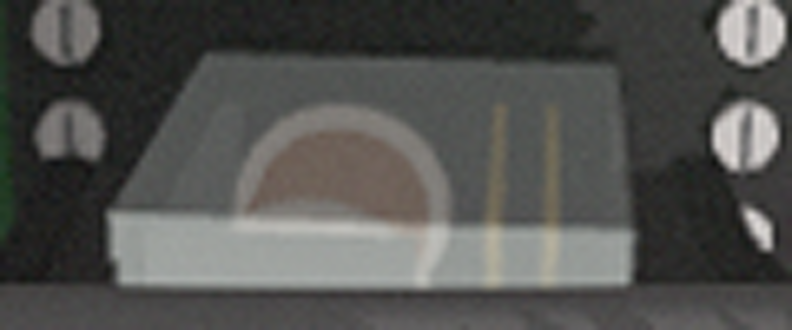

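```bash
python3 -m crank '0.5 0 0 0 0; 0.44 0 0 0 0; 0.42 0 0 0 0; 0.42 0 0 0 0; 0.42 0.4 0.8 0 0; 0.42 0.8 1.6 0 0'; python3 st.py; python3 -m crank '0.42 0 0 -5 0; 0.42 0 0 -11 0;0.42 0 0 -18 0;0.42 0 0 -22 0;0.42 0 0 -22 0'; python3 st.py; python3 pic.py q
```

```text
time: 16.05
tcp_pos: [0.5437, -0.0868, 0.0714]
ee_rot: [[-0.007, -0.84, -0.543], [0.022, -0.543, 0.839], [-1.0, -0.006, 0.023]]
wrist_force: [0.3, 0.2, -0.6]
opening: 0.0499
t 16.05 dx -0.0 dy -0.3 dz -13.9 mm F xyz unit 0.37431435257538315 -0.06135547821046247 -0.6206551035991734 M 0.07968804364409525 0.05115970884365952 -0.0013799720469354047 op 49.9 tilt [-0.0072  0.0222 -0.9997]
time: 16.47
tcp_pos: [0.5425, -0.0867, 0.0479]
ee_rot: [[-0.01, -0.84, -0.543], [0.022, -0.543, 0.839], [-1.0, -0.004, 0.024]]
wrist_force: [-0.4, -0.2, 0.1]
opening: 0.0505
t 16.47 dx -1.0 dy 0.5 dz -37.4 mm F xyz unit -0.46280844815905614 0.06831831431972427 0.06831130864677673 M 0.04884057654405243 0.023890690834000975 0.04739463859772359 op 50.5 tilt [-0.01    0.0222 -0.9997]
side (240, 325, 185, 235) ((-0.32193077102462553, -0.08656012231610788), 0.736157988442315)
side (270, 330, 240, 300) ((-0.8122009965566193, -0.6728982901271578), 0.7069408215416803)
side (262, 320, 250, 305) ((-1.1362761844056166, -0.7851185778925753), 0.5765214700169033)
```

View pics/q.png

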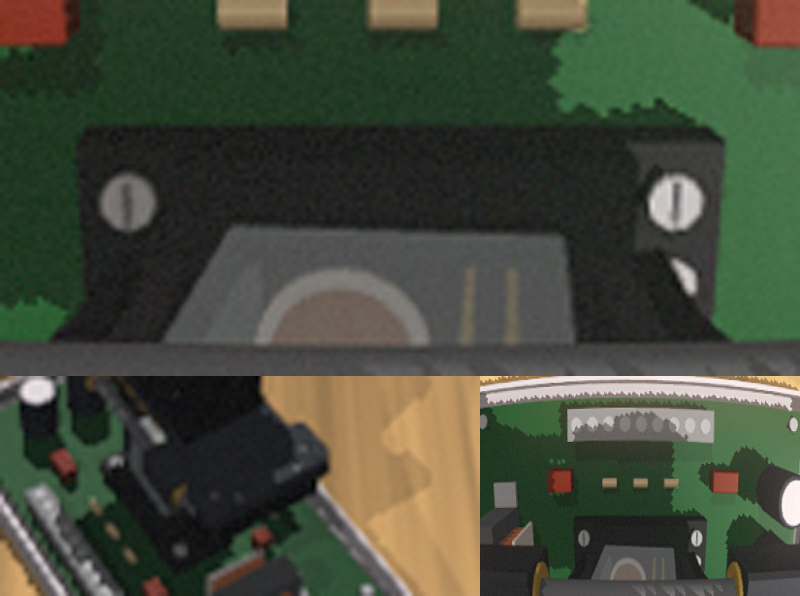

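```bash
python3 -m crank '0.45 0 0 0 0; 0.46 0 0 0 0;0.47 0 0 0 0;0.48 0 0 0 0;0.48 0 0 0 0'; python3 st.py; python3 -m crank '0.49 0 0 0 0;0.5 0 0 0 0;0.5 0 0 0 0'; python3 st.py; python3 -m crank '0.51 0 0 0 0;0.52 0 0 0 0;0.52 0 0 0 0'; python3 st.py
```

```text
time: 16.98
tcp_pos: [0.5435, -0.087, 0.0492]
ee_rot: [[-0.008, -0.84, -0.543], [0.022, -0.543, 0.839], [-1.0, -0.005, 0.023]]
wrist_force: [1.2, 0.6, 0.2]
opening: 0.0456
t 16.98 dx -0.3 dy -0.3 dz -36.1 mm F xyz unit 1.306189883373116 -0.1484015452061049 0.22648637123289303 M 0.03004498927573842 0.04634568974217583 -0.007586900930338464 op 45.6 tilt [-0.0078  0.0221 -0.9997]
time: 17.23
tcp_pos: [0.5437, -0.087, 0.0493]
ee_rot: [[-0.007, -0.84, -0.543], [0.022, -0.543, 0.839], [-1.0, -0.006, 0.022]]
wrist_force: [0.7, -0.9, 0.2]
opening: 0.0437
t 17.23 dx -0.1 dy -0.4 dz -36.0 mm F xyz unit 0.08489170787321089 -1.096570313592662 0.17624958132014867 M -0.05366054630213039 -0.045864020052632945 -0.018278744092600004 op 43.7 tilt [-0.0074  0.022  -0.9997]
time: 17.48
tcp_pos: [0.5436, -0.0869, 0.0494]
ee_rot: [[-0.008, -0.84, -0.543], [0.022, -0.543, 0.839], [-1.0, -0.006, 0.023]]
wrist_force: [-0.5, 0.4, 1.3]
opening: 0.0421
t 17.48 dx -0.2 dy -0.3 dz -35.9 mm F xyz unit -0.14519204728960788 0.6215545845848534 1.2747700979593026 M 0.24569311084489018 0.04856701519141938 0.008481626520178219 op 42.1 tilt [-0.0076  0.0223 -0.9997]
```

```bash
python3 -m crank '0.53 0 0 0.1 0;0.535 0 0 0.1 0;0.535 0 0 0.1 0'; python3 st.py; python3 -m crank '0.545 0 0 0.2 0;0.55 0 0 0.2 0;0.55 0 0 0.2 0'; python3 st.py; python3 -m crank '0.57 0 0 0.2 0;0.6 0 0 0.2 0;0.6 0 0 0.2 0'; python3 st.py; python3 pic.py t
```

```text
time: 17.73
tcp_pos: [0.5435, -0.0867, 0.0495]
ee_rot: [[-0.008, -0.84, -0.543], [0.023, -0.543, 0.839], [-1.0, -0.006, 0.023]]
wrist_force: [-0.7, 1.2, 1.6]
opening: 0.0418
t 17.73 dx -0.1 dy -0.0 dz -35.8 mm F xyz unit 0.015085452522825405 1.3670814869707741 1.5511001485757614 M 0.41884085642945035 0.034627617683266984 -0.050371008375942744 op 41.8 tilt [-0.0079  0.0227 -0.9997]
time: 17.98
tcp_pos: [0.5434, -0.0864, 0.0496]
ee_rot: [[-0.008, -0.84, -0.543], [0.023, -0.543, 0.839], [-1.0, -0.006, 0.024]]
wrist_force: [-0.8, 1.3, 0.8]
opening: 0.0411
t 17.98 dx -0.1 dy 0.3 dz -35.7 mm F xyz unit 0.027622979475506557 1.4994339777851837 0.81823834825184 M 0.5266947912794482 -0.04673915893952636 -0.025452643855364367 op 41.1 tilt [-0.0083  0.023  -0.9997]
time: 18.23
tcp_pos: [0.5433, -0.0864, 0.0496]
ee_rot: [[-0.008, -0.84, -0.543], [0.023, -0.543, 0.839], [-1.0, -0.005, 0.024]]
wrist_force: [0.1, 0.1, -0.9]
opening: 0.0413
t 18.23 dx -0.2 dy 0.4 dz -35.7 mm F xyz unit 0.15907359402217808 0.07190759837575018 -0.8640675647484435 M 0.3402238333428896 -0.12075350931977857 -0.022664303246394624 op 41.3 tilt [-0.0085  0.023  -0.9997]
side (240, 325, 185, 235) ((-0.27804839953612515, 0.0037696192368841253), 0.7066235690646702)
side (270, 330, 240, 300) ((-0.9761047832449563, -0.6201978869515408), 0.6634517735905118)
side (262, 320, 250, 305) ((-1.2866351662743263, -0.8188117513858799), 0.5867946653895908)
```

View pics/t.png

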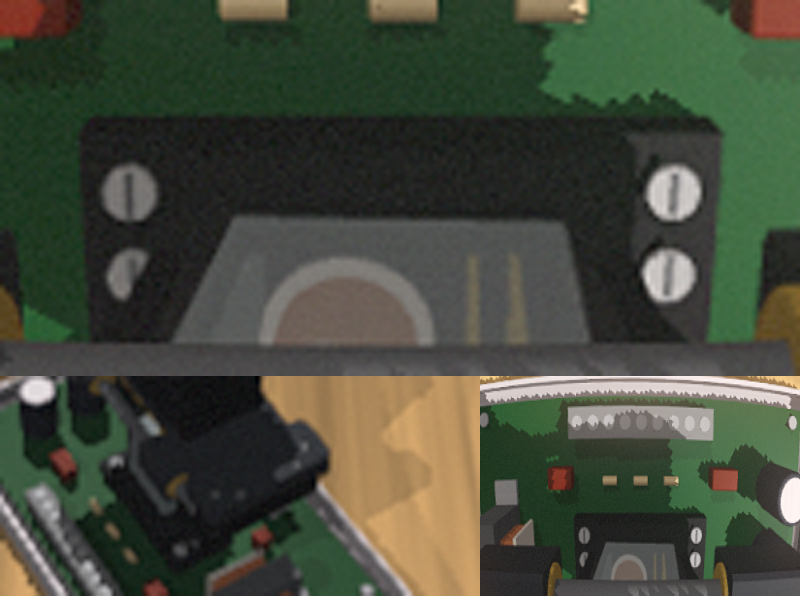

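```bash
cat > tq.py <<'E'
import sys,tilt as tl;from wr import *
s=r.get_state();d=optics.snapshot("wrist")
g=lambda u,v:(u/800*170+170,v/4.7+165)
tl.XF=.015
a=[float(x) for x in sys.argv[1:]]
P=tl.tilt(d,s,[g(*a[0:2]),g(*a[2:4]),g(*a[4:6]),g(*a[6:8])]);print(P.tolist(), np.arctan2(P[0,0]-P[1,0],P[1,1]-P[0,1]),np.arctan2(P[2,0]-P[3,0],P[3,1]-P[2,1]),"slope bottom",(P[2,1]-P[0,1])/(P[2,0]-P[0,0]))
E
python3 tq.py 235 215 175 340 565 222 590 340
```

```text
[[-16.852484318871035, 41.446799306036866], [-19.428307889401626, 81.17254799066623], [23.07211893840282, 44.74084523087393], [20.123106856136427, 81.69714728458925]] 0.06474951225108061 0.07962854354715339 slope bottom 0.08250666646854964
```

```bash
python3 -m crank '0.65 -0.2 0.3 0.3 0;0.65 -0.3 0.4 0.3 0;0.65 -0.3 0.4 0.3 0'; python3 st.py; python3 -m crank '0.65 -0.3 0.4 0.2 0;0.65 -0.3 0.4 0.2 0;0.65 -0.3 0.4 0.2 0'; python3 st.py; python3 pic.py u
```

```text
time: 18.63
tcp_pos: [0.5431, -0.086, 0.05]
ee_rot: [[-0.008, -0.84, -0.543], [0.023, -0.543, 0.839], [-1.0, -0.006, 0.024]]
wrist_force: [0.7, 0.1, 0.2]
opening: 0.041
t 18.63 dx -0.1 dy 0.8 dz -35.3 mm F xyz unit 0.591137289894866 -0.3148637862044495 0.21637376136175002 M 0.28919418253706336 -0.07383122554536763 -0.053662954715992084 op 41.0 tilt [-0.0082  0.0229 -0.9997]
time: 18.88
tcp_pos: [0.5429, -0.0857, 0.0503]
ee_rot: [[-0.008, -0.84, -0.543], [0.023, -0.543, 0.839], [-1.0, -0.006, 0.023]]
wrist_force: [0.6, 0.6, -0.4]
opening: 0.0404
t 18.88 dx -0.1 dy 1.1 dz -35.0 mm F xyz unit 0.7875071364134845 0.19381965114018532 -0.43635506811883557 M 0.23728721681554457 -0.0610978435210686 -0.07198901828736695 op 40.4 tilt [-0.0078  0.0228 -0.9997]
side (240, 325, 185, 235) ((-0.39589671391363623, -0.07248684706743092), 0.7065905965169271)
side (270, 330, 240, 300) ((-0.8673654653945526, -0.5897848488716235), 0.7020486391915215)
side (262, 320, 250, 305) ((-1.2724808527185552, -0.7040787978678367), 0.6060892830954657)
```

View pics/u.png

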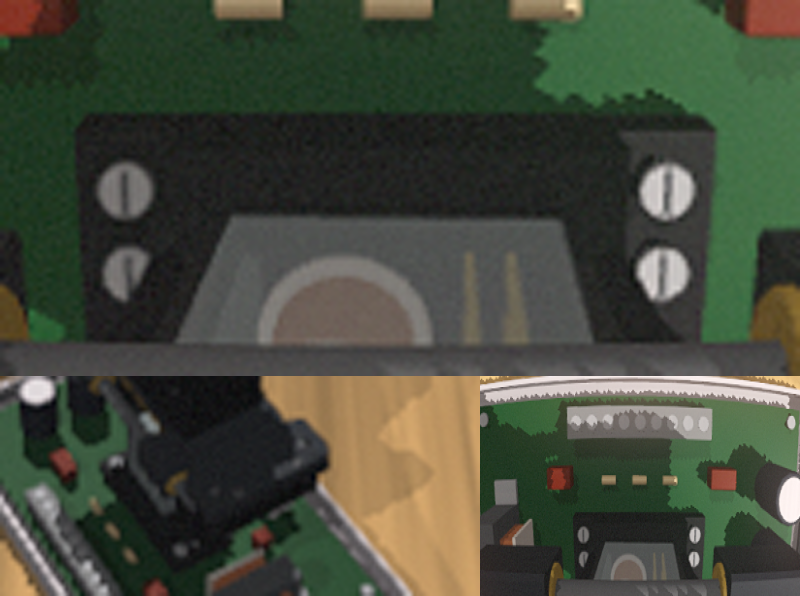

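```bash
python3 -m crank '0.65 -0.3 0.4 0.3 0;0.65 -0.3 0.4 0.3 0;0.65 -0.3 0.4 0.3 0'; python3 st.py; python3 -m crank '0.65 -0.3 0.4 0.3 0;0.65 -0.3 0.4 0.3 0;0.65 -0.3 0.4 0.3 0'; python3 st.py; python3 -m crank '0.65 -0.2 0.3 0.3 0;0.65 -0.2 0.3 0.3 0;0.65 -0.2 0.3 0.3 0'; python3 st.py; python3 pic.py v
```

```text
time: 19.23
tcp_pos: [0.5427, -0.0854, 0.0507]
ee_rot: [[-0.008, -0.84, -0.543], [0.023, -0.543, 0.839], [-1.0, -0.006, 0.023]]
wrist_force: [-0.2, 0.1, -0.0]
opening: 0.0401
t 19.23 dx -0.1 dy 1.5 dz -34.6 mm F xyz unit -0.15359511058034828 0.17281607945185645 -0.016900611182334158 M 0.057112948912545626 -0.0899919234101005 -0.055733098979455734 op 40.1 tilt [-0.0077  0.0227 -0.9997]
time: 19.48
tcp_pos: [0.5425, -0.0851, 0.0509]
ee_rot: [[-0.007, -0.84, -0.543], [0.022, -0.543, 0.839], [-1.0, -0.006, 0.023]]
wrist_force: [1.9, -0.2, -1.8]
opening: 0.0401
t 19.48 dx -0.1 dy 1.9 dz -34.4 mm F xyz unit 1.4597115703269652 -1.2279093000855261 -1.7770078581835322 M 0.04356916194701299 -0.20396777876686828 -0.08942511708909165 op 40.1 tilt [-0.0074  0.0225 -0.9997]
time: 19.73
tcp_pos: [0.5424, -0.0849, 0.0512]
ee_rot: [[-0.007, -0.84, -0.543], [0.022, -0.543, 0.839], [-1.0, -0.006, 0.023]]
wrist_force: [1.2, -0.6, -3.3]
opening: 0.04
t 19.73 dx -0.1 dy 2.1 dz -34.1 mm F xyz unit 0.6814868408844348 -1.1263495599705013 -3.3311813848038048 M -0.07220804012005368 -0.2613673702823664 -0.01722493670485786 op 40.0 tilt [-0.0072  0.0222 -0.9997]
side (240, 325, 185, 235) ((-0.35021998993250136, -0.09677176136494126), 0.7007542898390028)
side (270, 330, 240, 300) ((-0.9315774274450455, -0.6565702937638633), 0.6959069262610541)
side (262, 320, 250, 305) ((-1.2379031984321358, -0.8096488340905239), 0.6172402143478394)
```

View pics/v.png

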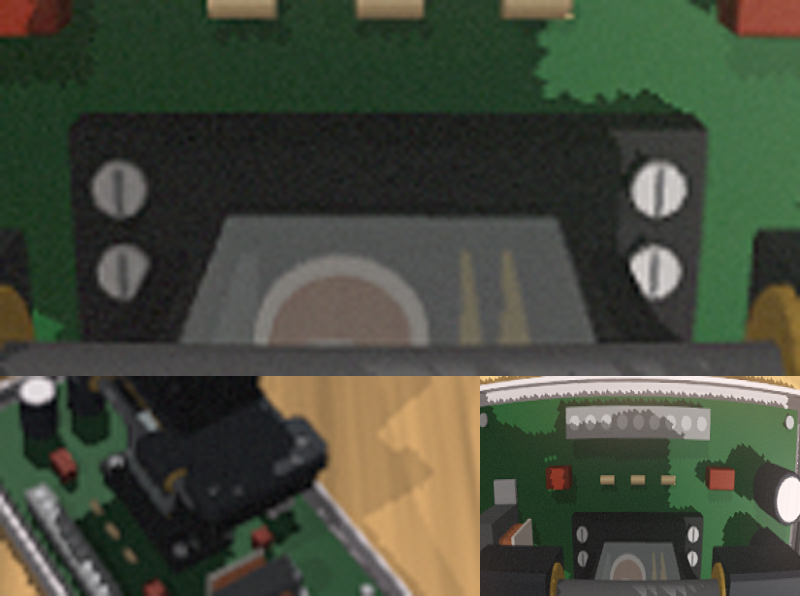

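```bash
python3 -m crank '0.55 0 0 -0.3 0; 0.45 0 0 -0.3 0; 0.42 0 0 0 0; 0.42 0 0 15 0; 0.42 0 0 40 0; 0.7 0 0 60 0; 1 0 0 60 0; 1 0 0 60 0; 1 0 0 60 0; 1 0 0 60 0'; python3 st.py; python3 pic.py x
```

```text
time: 20.67
tcp_pos: [0.5414, -0.0847, 0.1101]
ee_rot: [[-0.009, -0.84, -0.543], [0.022, -0.543, 0.839], [-1.0, -0.004, 0.024]]
wrist_force: [-0.0, -0.7, 0.4]
opening: 0.025
t 20.67 dx -0.8 dy 2.8 dz 24.8 mm F xyz unit -0.3899055503917157 -0.548871197396689 0.3515479743634763 M -0.00700425035885449 -0.011612431621667554 0.012228158131176482 op 25.0 tilt [-0.0094  0.0224 -0.9997]
side (240, 325, 185, 235) ((-0.2953405185306508, 0.13368061746891868), 0.8307835032145182)
side (270, 330, 240, 300) ((-1.0661317578349383, -0.5271155939280874), 0.6431889159149594)
side (262, 320, 250, 305) ((-1.2076870028095748, -0.39463265923620483), 0.5942870548036363)
```

View pics/x.png

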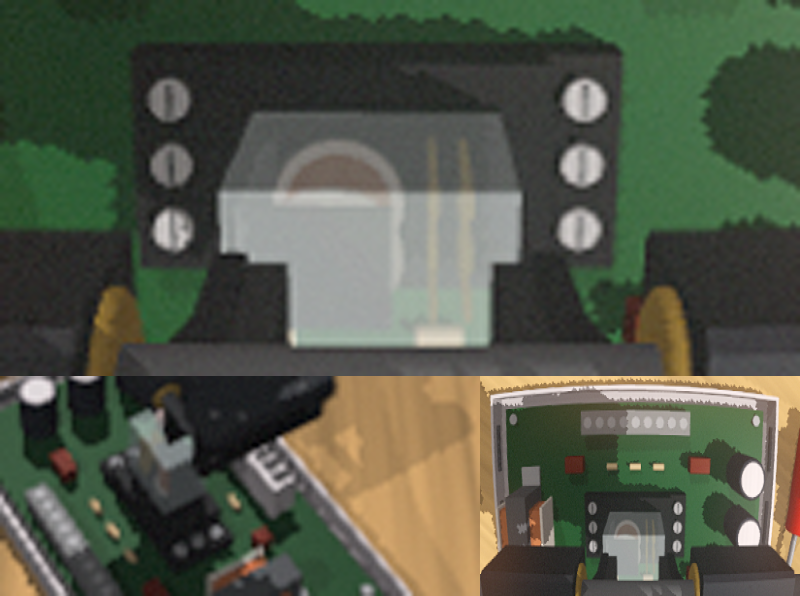

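```bash
python3 -m crank '1 0 0 0 0; 1 0 0 -4 0; 1 0 0 -9 0; 1 0 0 -11 0; 1 0 0 -12 0'; python3 st.py
```

```text
time: 21.18
tcp_pos: [0.5409, -0.0847, 0.0972]
ee_rot: [[-0.011, -0.84, -0.543], [0.022, -0.543, 0.839], [-1.0, -0.003, 0.024]]
wrist_force: [-0.5, 0.2, 0.4]
opening: 0.0005
t 21.18 dx -1.2 dy 3.1 dz 11.9 mm F xyz unit -0.3176077808451396 0.45431169073812855 0.442353454255866 M 0.040302149303326734 0.035420362082103106 -0.04727460766063261 op 0.5 tilt [-0.0108  0.0221 -0.9997]
```

```bash
python3 -m crank '1 0 0 -1 0; 1 0 0 -1.5 0; 1 0 0 -1.5 0'; python3 st.py;  python3 -m crank '1 0 0 -1 0; 1 0 0 -1 0'; python3 st.py; python3 -m crank '1 0 0 -1 0; 1 0 0 -1 0'; python3 st.py
```

```text
time: 21.43
tcp_pos: [0.541, -0.0847, 0.0957]
ee_rot: [[-0.011, -0.84, -0.543], [0.022, -0.543, 0.839], [-1.0, -0.003, 0.024]]
wrist_force: [0.3, 0.9, -0.5]
opening: 0.0007
t 21.43 dx -1.2 dy 3.0 dz 10.4 mm F xyz unit 0.7378721516189181 0.5385562189359369 -0.5213026842791405 M 0.030980635351062866 0.0003017610749840384 -0.033497212473452685 op 0.7 tilt [-0.0108  0.0221 -0.9997]
time: 21.6
tcp_pos: [0.5414, -0.0848, 0.0954]
ee_rot: [[-0.01, -0.84, -0.543], [0.022, -0.543, 0.839], [-1.0, -0.004, 0.024]]
wrist_force: [-0.3, 0.4, 4.5]
opening: -0.0001
t 21.60 dx -0.9 dy 2.7 dz 10.1 mm F xyz unit -0.08189028851139249 0.49229499730773263 4.45290974426876 M 0.21483967402649348 0.14818904238364503 -0.010216610568486098 op -0.1 tilt [-0.0099  0.0223 -0.9997]
time: 21.77
tcp_pos: [0.5418, -0.0848, 0.0954]
ee_rot: [[-0.009, -0.84, -0.543], [0.023, -0.543, 0.839], [-1.0, -0.005, 0.024]]
wrist_force: [-0.9, 0.2, 6.6]
opening: 0.0006
t 21.77 dx -0.5 dy 2.5 dz 10.1 mm F xyz unit -0.6938252796530406 0.6363910435774056 6.647416277769159 M 0.39251532301975567 0.37390784210663075 0.019867092671979284 op 0.6 tilt [-0.009   0.0228 -0.9997]
```

```bash
python3 -m crank '0.8 0 0 8 0; 0.48 0.3 -0.6 8 0; 0.48 0.6 -1.2 8 0; 0.48 0.6 -1.2 8 0; 0.48 0.6 -1.2 8 0; 0.48 0.6 -1.2 8 0; 0.48 0.6 -1.2 8 0; 0.48 0.6 -1.2 8 0'; python3 st.py; python3 pic.py y1
```

```text
time: 22.43
tcp_pos: [0.5423, -0.086, 0.1032]
ee_rot: [[-0.009, -0.84, -0.543], [0.023, -0.543, 0.839], [-1.0, -0.004, 0.024]]
wrist_force: [0.1, 0.1, 0.9]
opening: 0.0427
t 22.43 dx -0.8 dy 1.2 dz 17.9 mm F xyz unit 0.1763593707333518 0.0059623299398075015 0.8823853205298733 M -0.009608937076148648 0.021521767518754287 -0.034455057806771605 op 42.7 tilt [-0.0094  0.0227 -0.9997]
side (240, 325, 185, 235) ((-0.21940211238300833, 0.08477991899076187), 0.7988650237189399)
side (270, 330, 240, 300) ((-1.171150076697156, -0.4248194328708692), 0.554814354578654)
side (262, 320, 250, 305) ((-1.1996622160817694, -0.4626059506012403), 0.6192032029893664)
```

View pics/y1.png

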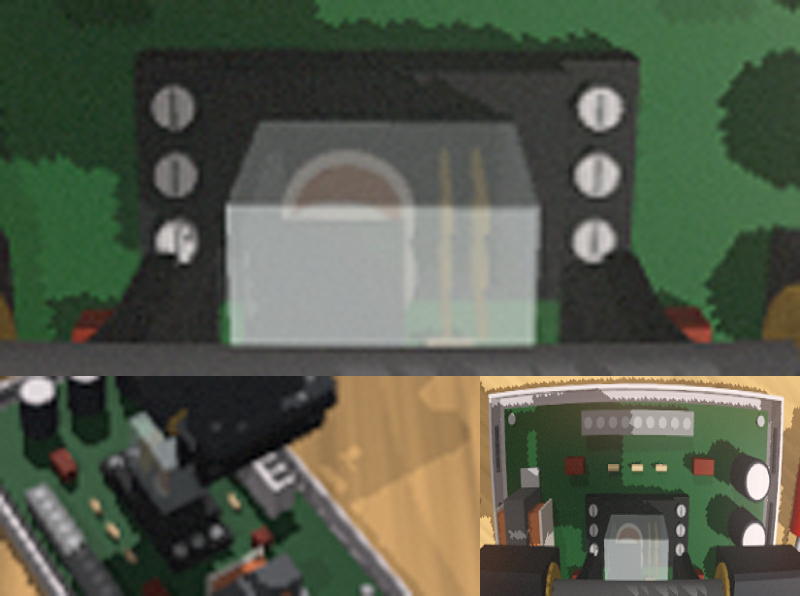

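```bash
python3 -m crank '0.48 0.3 -0.4 -4 0; 0.48 0.3 -0.4 -9 0; 0.48 0.3 -0.4 -12 0; 0.48 0.3 -0.4 -12 0;0.48 1 -1.6 -12 0; 0.48 1 -1.6 -12 0'; python3 st.py; python3 -m crank '0.48 0.3 -0.5 0 0; 0.48 0.5 -0.8 0.2 0; 0.48 0.5 -0.8 0.4 0'; python3 st.py;python3 -m crank '0.48 0.3 -0.5 0.2 0; 0.48 0.5 -0.8 0.4 0; 0.48 0.5 -0.8 0.5 0'; python3 st.py
```

```text
time: 23.03
tcp_pos: [0.5435, -0.0879, 0.0913]
ee_rot: [[-0.009, -0.84, -0.543], [0.022, -0.543, 0.839], [-1.0, -0.005, 0.024]]
wrist_force: [-0.8, -1.1, -0.8]
opening: 0.0452
t 23.03 dx -0.8 dy -1.0 dz 6.0 mm F xyz unit -1.2461071937575436 -0.5505559848256131 -0.7532231244075808 M 0.04069951077175434 -0.02575220078943034 -0.04603724871376184 op 45.2 tilt [-0.0091  0.0224 -0.9997]
time: 23.28
tcp_pos: [0.5441, -0.0888, 0.0918]
ee_rot: [[-0.009, -0.84, -0.543], [0.022, -0.543, 0.84], [-1.0, -0.005, 0.024]]
wrist_force: [-0.2, -0.1, -0.1]
opening: 0.0452
t 23.28 dx -0.7 dy -2.2 dz 6.5 mm F xyz unit -0.20182372921562045 -0.008402198992730115 -0.08704975704819193 M 0.0036136279028226915 -0.004830865524649058 0.019269390976673264 op 45.2 tilt [-0.0088  0.0225 -0.9997]
time: 23.53
tcp_pos: [0.5444, -0.0893, 0.0922]
ee_rot: [[-0.01, -0.84, -0.543], [0.023, -0.543, 0.839], [-1.0, -0.004, 0.024]]
wrist_force: [-0.2, 1.1, -0.3]
opening: 0.0453
t 23.53 dx -0.8 dy -2.7 dz 6.9 mm F xyz unit 0.4529469318603421 1.0482070817308238 -0.33552125184801335 M 0.3048033097939597 -0.030297757125094398 0.014132029503203036 op 45.3 tilt [-0.0095  0.0229 -0.9997]
```

```bash
python3 -m crank '0.48 0.4 -0.6 0.2 0; 0.48 0.5 -0.8 0.4 0; 0.48 0.5 -0.8 0.4 0'; python3 st.py;python3 -m crank '0.48 0.4 -0.6 0.2 0; 0.48 0.5 -0.8 0.4 0; 0.48 0.5 -0.8 0.4 0'; python3 st.py;python3 -m crank '0.48 0.4 -0.6 0.2 0; 0.48 0.5 -0.8 0.4 0; 0.48 0.5 -0.8 0.4 0'; python3 st.py; python3 pic.py y2
```

```text
time: 23.78
tcp_pos: [0.5445, -0.0897, 0.0923]
ee_rot: [[-0.01, -0.84, -0.543], [0.023, -0.543, 0.839], [-1.0, -0.004, 0.025]]
wrist_force: [-1.7, 2.3, -1.2]
opening: 0.0455
t 23.78 dx -0.9 dy -3.1 dz 7.0 mm F xyz unit -0.1975602351131168 2.8176337250603645 -1.1822385713514274 M 0.507329526161922 -0.005772392489685331 -0.04105285102142702 op 45.5 tilt [-0.0104  0.0235 -0.9997]
time: 24.03
tcp_pos: [0.5447, -0.09, 0.0925]
ee_rot: [[-0.011, -0.839, -0.543], [0.024, -0.543, 0.839], [-1.0, -0.004, 0.026]]
wrist_force: [-1.1, 1.8, -1.6]
opening: 0.0452
t 24.03 dx -0.9 dy -3.5 dz 7.2 mm F xyz unit 0.10661700425922457 2.12746697158483 -1.6158796055711369 M 0.6380146794863493 -0.0214323100548872 0.01590909319838015 op 45.2 tilt [-0.0112  0.0241 -0.9996]
time: 24.28
tcp_pos: [0.5449, -0.0904, 0.0926]
ee_rot: [[-0.012, -0.839, -0.543], [0.025, -0.544, 0.839], [-1.0, -0.003, 0.027]]
wrist_force: [-2.6, 3.4, -2.2]
opening: 0.045
t 24.28 dx -1.0 dy -3.9 dz 7.3 mm F xyz unit -0.37718932120820375 4.309479227229524 -2.1611387390258967 M 0.8452297956697145 -0.08088523953350646 -0.022079016365276826 op 45.0 tilt [-0.0121  0.0246 -0.9996]
side (240, 325, 185, 235) ((-0.20775253622957024, 0.0872136148105298), 0.8377430431577895)
side (270, 330, 240, 300) ((-1.2371881237360078, -0.237812209027787), 0.6167499036259121)
side (262, 320, 250, 305) ((-1.1909652545294804, -0.3835286466182488), 0.6179835597674052)
```

View pics/y2.png

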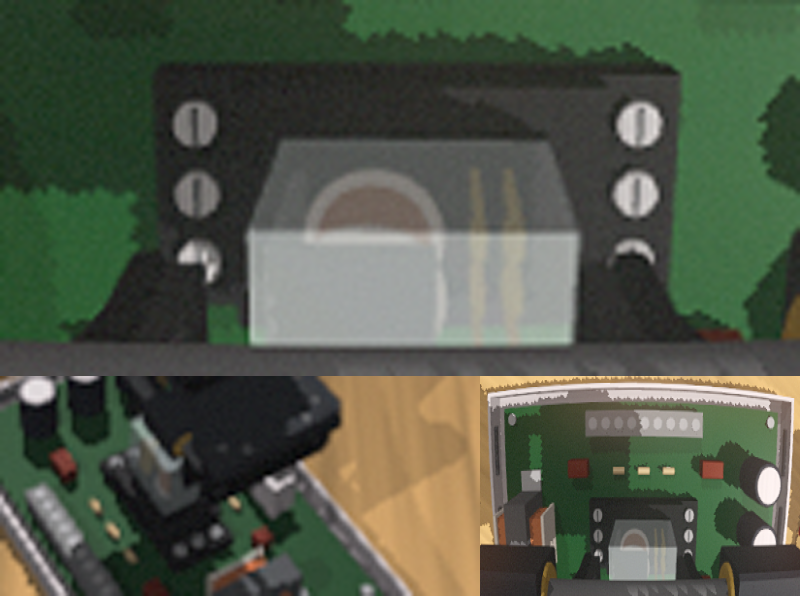

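```bash
python3 -m crank '0.48 0.5 -0.8 0.3 0; 0.48 0.6 -0.9 0.4 0; 0.48 0.6 -0.9 0.4 0'; python3 st.py;python3 -m crank '0.48 0.5 -0.8 0.2 0; 0.48 0.6 -1 0.4 0; 0.48 0.6 -1 0.4 0'; python3 st.py;python3 -m crank '0.48 0.6 -0.9 0.2 0; 0.48 0.7 -1.1 0.4 0; 0.48 0.7 -1.1 0.4 0'; python3 st.py; python3 pic.py y3
```

```text
time: 24.63
tcp_pos: [0.5456, -0.0914, 0.0932]
ee_rot: [[-0.012, -0.839, -0.543], [0.025, -0.543, 0.839], [-1.0, -0.003, 0.027]]
wrist_force: [-2.6, 3.2, -0.4]
opening: 0.045
t 24.63 dx -0.9 dy -5.1 dz 7.9 mm F xyz unit -0.5027366394941674 4.124571295308668 -0.4052325486032865 M 0.926868789614265 0.017974794469582486 -0.09119909540266238 op 45.0 tilt [-0.0119  0.0246 -0.9996]
time: 24.88
tcp_pos: [0.5463, -0.0924, 0.0938]
ee_rot: [[-0.012, -0.84, -0.543], [0.025, -0.543, 0.839], [-1.0, -0.004, 0.027]]
wrist_force: [-1.6, 3.9, 0.5]
opening: 0.0453
t 24.88 dx -0.9 dy -6.4 dz 8.5 mm F xyz unit 0.7798119206741825 4.109291218567912 0.5117529902841699 M 0.9988123483711447 0.007773573924567674 -0.03777673629116739 op 45.3 tilt [-0.0117  0.0246 -0.9996]
time: 25.13
tcp_pos: [0.5472, -0.0936, 0.0944]
ee_rot: [[-0.011, -0.84, -0.543], [0.025, -0.543, 0.839], [-1.0, -0.004, 0.027]]
wrist_force: [-1.9, 3.6, 1.2]
opening: 0.0453
t 25.13 dx -0.8 dy -7.8 dz 9.1 mm F xyz unit 0.3356875062425053 4.015009625482807 1.15348232449053 M 1.153288375177079 0.007121767646639584 0.05169432718803151 op 45.3 tilt [-0.0115  0.0247 -0.9996]
side (240, 325, 185, 235) ((-0.24259943958669083, 0.13856643740215446), 0.8047485911051432)
side (270, 330, 240, 300) ((-1.7154726003773817, -0.5039085663779801), 0.79607849544949)
side (262, 320, 250, 305) ((-1.2625262699277364, -0.43945591942659945), 0.7475824038187663)
```

View pics/y3.png

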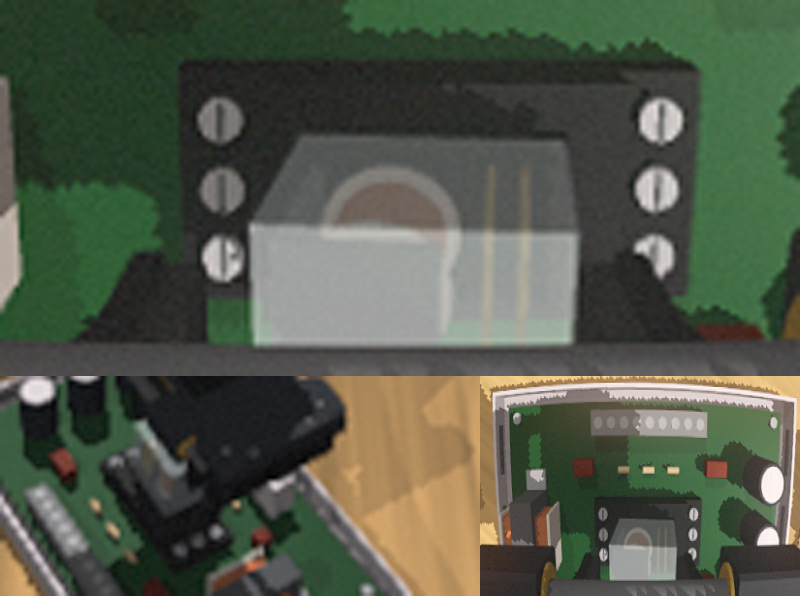

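```bash
python3 -m crank '0.48 0.5 -0.8 0.6 0; 0.48 0.6 -1 0.9 0; 0.48 0.6 -1 0.9 0'; python3 st.py;python3 -m crank '0.48 0.6 -0.9 0.6 0; 0.48 0.7 -1.1 0.8 0; 0.48 0.7 -1.1 0.8 0'; python3 st.py; python3 pic.py y4
```

```text
time: 25.48
tcp_pos: [0.5477, -0.0948, 0.095]
ee_rot: [[-0.012, -0.84, -0.543], [0.024, -0.543, 0.839], [-1.0, -0.003, 0.027]]
wrist_force: [-2.3, 3.8, -2.3]
opening: 0.0455
t 25.48 dx -1.0 dy -9.1 dz 9.7 mm F xyz unit 0.1695769246854165 4.4647068423899 -2.314232415265606 M 0.9185783572891977 -0.030369676089624546 -0.048373897043977675 op 45.5 tilt [-0.0116  0.0243 -0.9996]
time: 25.73
tcp_pos: [0.5484, -0.0961, 0.0958]
ee_rot: [[-0.012, -0.84, -0.543], [0.024, -0.543, 0.839], [-1.0, -0.003, 0.027]]
wrist_force: [-1.3, 3.5, -2.6]
opening: 0.0454
t 25.73 dx -1.1 dy -10.6 dz 10.5 mm F xyz unit 0.8362386596742158 3.6690706193922376 -2.550985390808928 M 0.8734563110833672 -0.0660264793858902 0.008341793274206671 op 45.4 tilt [-0.0116  0.0241 -0.9996]
side (240, 325, 185, 235) ((-0.16820484590421358, 0.130230033395911), 0.7961205224461025)
side (270, 330, 240, 300) ((-1.0029237895303709, 0.3865546880796771), 0.846273918416765)
side (262, 320, 250, 305) ((-0.5226136252008153, 0.0838743994954001), 0.7044482175509135)
```

View pics/y4.png

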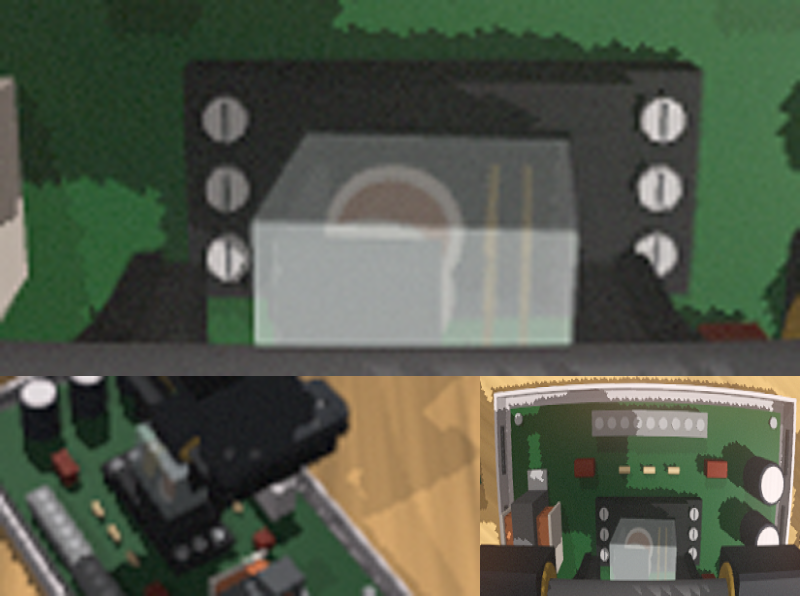

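```bash
python3 tq.py 305 135 252 222 570 140 577 232; python3 st.py
```

```text
[[-20.565091014234095, 43.81113204618997], [-25.72485779121752, 87.42665470680593], [19.501152333010435, 47.36607923153427], [13.50006599615344, 92.06139892927442]] 0.11775386363718066 0.1334683350129748 slope bottom 0.08872674072621255
t 25.88 dx -1.1 dy -10.5 dz 10.5 mm F xyz unit 0.44927668106195984 4.910774362530392 -2.4363585842643323 M 0.876011912125883 -0.015150272824877636 -0.024216936821816852 op 45.2 tilt [-0.0116  0.0242 -0.9996]
```

```bash
python3 -m crank '0.48 -0.3 0.5 0 0; 0.48 -1.1 1.7 -2 0; 0.48 -1.6 2.5 -5 0; 0.48 -2.2 3.4 -6 0; 0.48 -2.2 3.4 -6 0'; python3 st.py; python3 -m crank '0.48 -0.3 0.5 0.1 0; 0.48 -0.6 0.9 0.3 0; 0.48 -0.6 0.9 0.4 0'; python3 st.py;python3 -m crank '0.48 -0.4 0.6 0.2 0; 0.48 -0.6 0.9 0.5 0; 0.48 -0.6 0.9 0.5 0'; python3 st.py
```

```text
time: 26.3
tcp_pos: [0.5466, -0.0935, 0.0898]
ee_rot: [[-0.01, -0.84, -0.543], [0.023, -0.543, 0.84], [-1.0, -0.004, 0.025]]
wrist_force: [0.1, -0.1, -0.3]
opening: 0.045
t 26.30 dx -1.2 dy -7.4 dz 4.5 mm F xyz unit 0.009221101921154837 -0.14793225156222822 -0.27142041366463243 M 0.04969907698496589 0.02075279109342228 0.051382815653615826 op 45.0 tilt [-0.0104  0.0228 -0.9997]
time: 26.55
tcp_pos: [0.5462, -0.0929, 0.0905]
ee_rot: [[-0.01, -0.84, -0.543], [0.022, -0.543, 0.84], [-1.0, -0.004, 0.024]]
wrist_force: [0.6, 0.6, 0.3]
opening: 0.0451
t 26.55 dx -1.2 dy -6.7 dz 5.2 mm F xyz unit 0.8314977847571209 0.16599010929025634 0.34417559624882327 M 0.0044543234953703026 0.0629043950430718 -0.03137793989702107 op 45.1 tilt [-0.0096  0.0224 -0.9997]
time: 26.8
tcp_pos: [0.5457, -0.0919, 0.0911]
ee_rot: [[-0.009, -0.84, -0.543], [0.022, -0.543, 0.84], [-1.0, -0.004, 0.024]]
wrist_force: [-0.4, -0.5, -0.4]
opening: 0.0451
t 26.80 dx -1.1 dy -5.6 dz 5.8 mm F xyz unit -0.5955174810181812 -0.2687958959924454 -0.35277644179481926 M -0.004358248610109219 0.004415051349159999 -0.06582309360320732 op 45.1 tilt [-0.0093  0.0224 -0.9997]
```

```bash
python3 -m crank '0.48 -0.4 0.6 -0.5 0; 0.48 -0.7 1.1 -1 0; 0.48 -0.7 1.1 -1 0'; python3 st.py;python3 -m crank '0.48 -0.4 0.6 0.2 0; 0.48 -0.6 0.9 0.3 0; 0.48 -0.6 0.9 0.3 0'; python3 st.py;python3 -m crank '0.48 -0.4 0.6 0.2 0; 0.48 -0.6 0.9 0.3 0; 0.48 -0.6 0.9 0.3 0'; python3 st.py
```

```text
time: 27.05
tcp_pos: [0.5448, -0.0907, 0.09]
ee_rot: [[-0.01, -0.84, -0.543], [0.022, -0.543, 0.84], [-1.0, -0.004, 0.024]]
wrist_force: [-0.3, 0.6, 1.1]
opening: 0.0454
t 27.05 dx -1.2 dy -4.1 dz 4.7 mm F xyz unit 0.12817450112898982 0.6836295685861519 1.12847901376813 M 0.030130854824644258 -0.05891074863750487 -0.01063544092888621 op 45.4 tilt [-0.0096  0.0225 -0.9997]
time: 27.3
tcp_pos: [0.5442, -0.0899, 0.0902]
ee_rot: [[-0.01, -0.84, -0.543], [0.022, -0.543, 0.84], [-1.0, -0.004, 0.024]]
wrist_force: [0.4, -0.8, 0.3]
opening: 0.0452
t 27.30 dx -1.2 dy -3.1 dz 4.9 mm F xyz unit -0.14037350106590898 -0.9189687798827346 0.2665287408688675 M -0.007742141966463097 0.038734850273669595 0.03217305620882107 op 45.2 tilt [-0.0096  0.0223 -0.9997]
time: 27.55
tcp_pos: [0.5437, -0.0893, 0.0905]
ee_rot: [[-0.009, -0.84, -0.543], [0.022, -0.543, 0.84], [-1.0, -0.004, 0.023]]
wrist_force: [0.7, -2.4, -1.0]
opening: 0.0452
t 27.55 dx -1.4 dy -2.3 dz 5.2 mm F xyz unit -0.7205605151930881 -2.367000012797905 -1.0134324967071786 M -0.3320115374910309 -0.059709722454786354 -0.03786145632643971 op 45.2 tilt [-0.0092  0.0217 -0.9997]
```

```bash
python3 -m crank '0.48 -0.4 0.7 0.3 0; 0.48 -0.6 0.9 0.4 0; 0.48 -0.6 0.9 0.4 0'; python3 st.py;python3 -m crank '0.48 -0.5 0.7 0.3 0; 0.48 -0.6 0.9 0.5 0; 0.48 -0.6 0.9 0.5 0'; python3 st.py;python3 -m crank '0.48 -0.5 0.7 0.3 0; 0.48 -0.6 0.9 0.6 0; 0.48 -0.6 0.9 0.6 0'; python3 st.py; python3 pic.py z1
```

```text
time: 27.8
tcp_pos: [0.5433, -0.0887, 0.0911]
ee_rot: [[-0.009, -0.84, -0.543], [0.021, -0.543, 0.84], [-1.0, -0.004, 0.023]]
wrist_force: [1.8, -2.0, -1.3]
opening: 0.0452
t 27.80 dx -1.4 dy -1.6 dz 5.8 mm F xyz unit 0.4085117775516662 -2.695944930249891 -1.2954736467679526 M -0.4703322725180101 0.0037844149495483543 -0.022309224028301086 op 45.2 tilt [-0.0086  0.0213 -0.9997]
time: 28.05
tcp_pos: [0.5428, -0.088, 0.0917]
ee_rot: [[-0.008, -0.84, -0.542], [0.021, -0.542, 0.84], [-1.0, -0.004, 0.022]]
wrist_force: [0.5, -2.6, -0.5]
opening: 0.0453
t 28.05 dx -1.4 dy -0.8 dz 6.4 mm F xyz unit -0.9806983187265765 -2.4099089629425543 -0.5261806331191181 M -0.5562095131297846 0.06915152848385452 0.0720022087383298 op 45.3 tilt [-0.0083  0.021  -0.9997]
time: 28.3
tcp_pos: [0.5423, -0.0871, 0.0924]
ee_rot: [[-0.008, -0.84, -0.543], [0.021, -0.543, 0.84], [-1.0, -0.005, 0.022]]
wrist_force: [1.7, -2.3, -1.0]
opening: 0.0452
t 28.30 dx -1.4 dy 0.3 dz 7.1 mm F xyz unit 0.1715199572735407 -2.8640251859573884 -1.0342225357377026 M -0.6272631847184238 -0.0004261930746694461 -0.027595758254187898 op 45.2 tilt [-0.0081  0.021  -0.9997]
side (240, 325, 185, 235) ((-0.3560194515382058, 0.18681220470232063), 0.7711571326785618)
side (270, 330, 240, 300) ((-0.41914998198083353, 0.008087797964332566), 0.6790612570444743)
side (262, 320, 250, 305) ((-0.4564490159643242, -0.1994372162556921), 0.655653273264567)
```

View pics/z1.png

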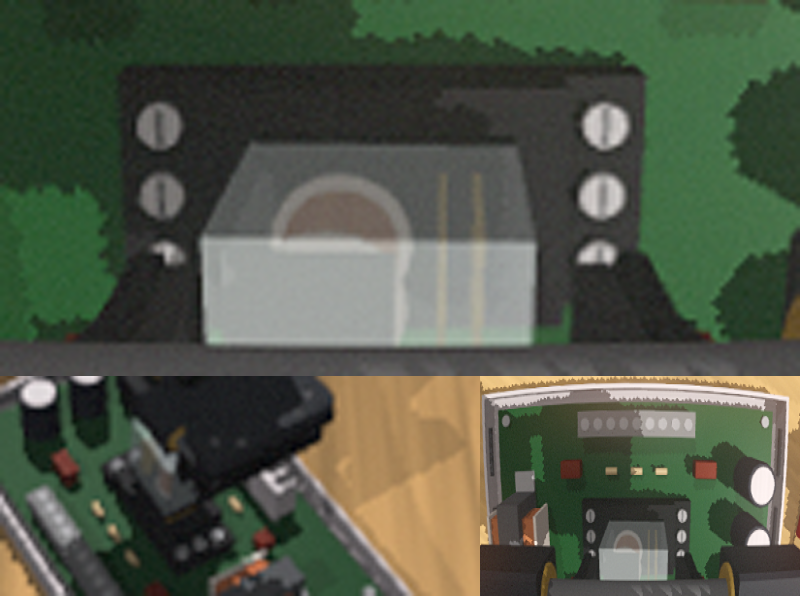

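```bash
python3 -m crank '0.48 -0.5 0.8 0.5 0; 0.48 -0.7 1.1 0.7 0; 0.48 -0.9 1.4 0.9 0;0.48 -1.1 1.7 1.2 0;0.48 -1.3 2 1.4 0;0.48 -1.4 2.2 1.5 0'; python3 st.py;python3 -m crank '0.48 -0.5 0.8 0.5 0; 0.48 -0.7 1.1 0.7 0; 0.48 -0.9 1.4 0.9 0;0.48 -1.1 1.7 1.2 0;0.48 -1.3 2 1.4 0;0.48 -1.4 2.2 1.5 0'; python3 st.py; python3 pic.py z2
```

```text
time: 28.9
tcp_pos: [0.5409, -0.085, 0.0939]
ee_rot: [[-0.008, -0.84, -0.542], [0.021, -0.543, 0.84], [-1.0, -0.005, 0.022]]
wrist_force: [1.7, -3.2, -1.9]
opening: 0.0453
t 28.90 dx -1.4 dy 2.8 dz 8.6 mm F xyz unit -0.3191362143648246 -3.5739623180443294 -1.9452460221892367 M -0.6894566388050911 0.01731403208151661 0.016000183877059912 op 45.3 tilt [-0.008   0.0209 -0.9998]
time: 29.4
tcp_pos: [0.5394, -0.0829, 0.0954]
ee_rot: [[-0.008, -0.84, -0.542], [0.021, -0.543, 0.84], [-1.0, -0.004, 0.022]]
wrist_force: [2.0, -3.2, -1.2]
opening: 0.0453
t 29.40 dx -1.5 dy 5.4 dz 10.1 mm F xyz unit -0.04598046983364828 -3.7526659556056186 -1.2455512568635958 M -0.8136018096442895 0.011927083289904978 0.043163116380535285 op 45.3 tilt [-0.008   0.0207 -0.9998]
side (240, 325, 185, 235) ((-0.46307336840557767, 0.3091983898354158), 0.685815618303087)
side (270, 330, 240, 300) ((-0.24049859453049294, 0.17467292129494894), 0.757690673371156)
side (262, 320, 250, 305) ((-0.4414402328658191, -0.14341297990756274), 0.6249209594726562)
```

View pics/z2.png

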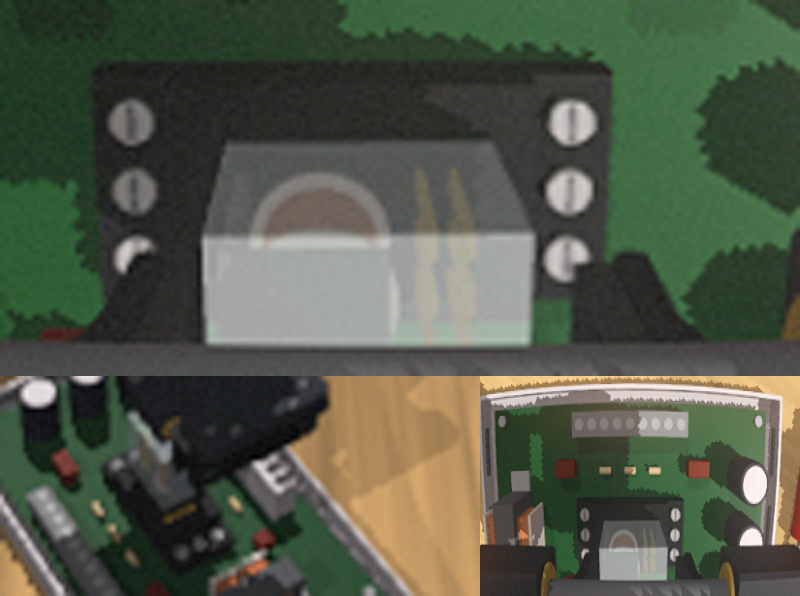

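```bash
python3 -m crank '0.48 -0.5 0.8 0.5 0; 0.48 -0.7 1.1 0.7 0; 0.48 -0.9 1.4 0.9 0;0.48 -1.1 1.7 1.2 0;0.48 -1.3 2 1.4 0;0.48 -1.4 2.2 1.5 0'; python3 st.py;python3 -m crank '0.48 -0.5 0.8 0.5 0; 0.48 -0.7 1.1 0.7 0; 0.48 -0.9 1.4 0.9 0;0.48 -1.1 1.7 1.2 0;0.48 -1.2 1.9 1.3 0'; python3 st.py; python3 pic.py z3
```

```text
time: 30.0
tcp_pos: [0.5381, -0.0805, 0.097]
ee_rot: [[-0.008, -0.84, -0.543], [0.021, -0.543, 0.84], [-1.0, -0.005, 0.022]]
wrist_force: [2.3, -2.7, -0.8]
opening: 0.0453
t 30.00 dx -1.4 dy 8.1 dz 11.7 mm F xyz unit 0.4405140639134918 -3.5121328513883965 -0.7958554354534386 M -0.6967699306234999 0.08039294708503138 -0.0884593869462831 op 45.3 tilt [-0.008   0.0209 -0.9997]
time: 30.42
tcp_pos: [0.5368, -0.0787, 0.0983]
ee_rot: [[-0.008, -0.84, -0.542], [0.021, -0.543, 0.84], [-1.0, -0.005, 0.022]]
wrist_force: [2.5, -3.7, -3.2]
opening: 0.0453
t 30.42 dx -1.4 dy 10.4 dz 13.0 mm F xyz unit 0.05669949349545383 -4.48630165800643 -3.1642781569051945 M -0.8703520637107972 -0.0006376440764514121 -0.040926052765488954 op 45.3 tilt [-0.008   0.0209 -0.9998]
side (240, 325, 185, 235) ((-0.3708782989854953, 0.0688926722201586), 0.7197877710130479)
side (270, 330, 240, 300) ((-0.5898890792476585, -0.11362353981757778), 0.7181380984518263)
side (262, 320, 250, 305) ((-0.7846554771195322, -0.2833861993980378), 0.7062910964753892)
```

View pics/z3.png

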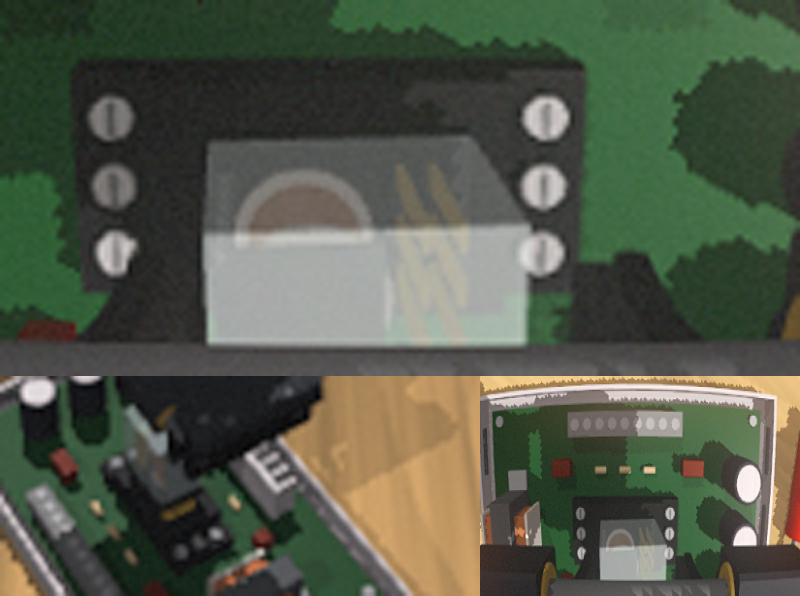

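```bash
python3 -m crank '0.48 0.5 -0.8 0 0; 0.48 1.3 -2.1 -2 0; 0.48 2 -3.1 -5 0; 0.48 2.7 -4.2 -7 0; 0.48 3 -4.7 -7 0'; python3 st.py;python3 -m crank '0.48 0.6 -0.9 0 0; 0.48 1 -1.6 0 0; 0.48 1.3 -2 0 0;0.48 1.4 -2.2 0.2 0'; python3 st.py
```

```text
time: 30.93
tcp_pos: [0.5393, -0.0827, 0.0906]
ee_rot: [[-0.01, -0.84, -0.543], [0.022, -0.543, 0.84], [-1.0, -0.004, 0.024]]
wrist_force: [0.6, -0.0, 0.5]
opening: 0.0455
t 30.93 dx -1.6 dy 5.6 dz 5.3 mm F xyz unit 0.46852872952344804 -0.3252045742517794 0.516788646809356 M 0.1112808407397947 0.04611095352319879 -0.020358711394857558 op 45.5 tilt [-0.0098  0.0217 -0.9997]
time: 31.27
tcp_pos: [0.5406, -0.0848, 0.0908]
ee_rot: [[-0.01, -0.84, -0.543], [0.022, -0.543, 0.839], [-1.0, -0.004, 0.024]]
wrist_force: [-0.4, 1.2, -0.9]
opening: 0.0453
t 31.27 dx -1.5 dy 3.2 dz 5.5 mm F xyz unit 0.3360371499917787 1.1856902799096722 -0.9129218499123762 M 0.11737843336268844 0.006936505093877599 0.03648471640675656 op 45.3 tilt [-0.01    0.022  -0.9997]
```

```bash
python3 -m crank '0.48 0.5 -0.8 0.5 0; 0.48 0.7 -1.1 0.7 0; 0.48 0.9 -1.4 0.9 0;0.48 1.1 -1.7 1.2 0;0.48 1.3 -2 1.4 0;0.48 1.4 -2.2 1.5 0'; python3 st.py;python3 -m crank '0.48 0.5 -0.8 0.5 0; 0.48 0.7 -1.1 0.7 0; 0.48 0.9 -1.4 0.9 0;0.48 1.1 -1.7 1.2 0;0.48 1.3 -2 1.4 0;0.48 1.4 -2.2 1.5 0'; python3 st.py; python3 pic.py aa
```

```text
time: 31.77
tcp_pos: [0.5416, -0.0864, 0.0921]
ee_rot: [[-0.011, -0.84, -0.543], [0.023, -0.543, 0.839], [-1.0, -0.003, 0.025]]
wrist_force: [-2.3, 2.7, -1.6]
opening: 0.0451
t 31.77 dx -1.6 dy 1.2 dz 6.8 mm F xyz unit -0.4842601815156372 3.4795550921783507 -1.5835375647295473 M 0.7635947122185058 0.011469796064149341 -0.023500967153014602 op 45.1 tilt [-0.011   0.0227 -0.9997]
time: 32.27
tcp_pos: [0.5429, -0.0886, 0.0935]
ee_rot: [[-0.011, -0.84, -0.543], [0.023, -0.543, 0.839], [-1.0, -0.003, 0.025]]
wrist_force: [-1.6, 2.8, -1.2]
opening: 0.045
t 32.27 dx -1.6 dy -1.3 dz 8.2 mm F xyz unit 0.1439525271293782 3.2079110886734847 -1.1879055424727223 M 0.7526337169117736 0.0024945903451673843 0.01642795682836129 op 45.0 tilt [-0.0113  0.0228 -0.9997]
side (240, 325, 185, 235) ((-0.2051902193524633, 0.03260215916346709), 0.8051598883734808)
side (270, 330, 240, 300) ((-0.6759635496331811, -0.15783421412044873), 0.684479341506958)
side (262, 320, 250, 305) ((-0.9072143736021907, -0.21411029110225854), 0.720980339050293)
```

View pics/aa.png

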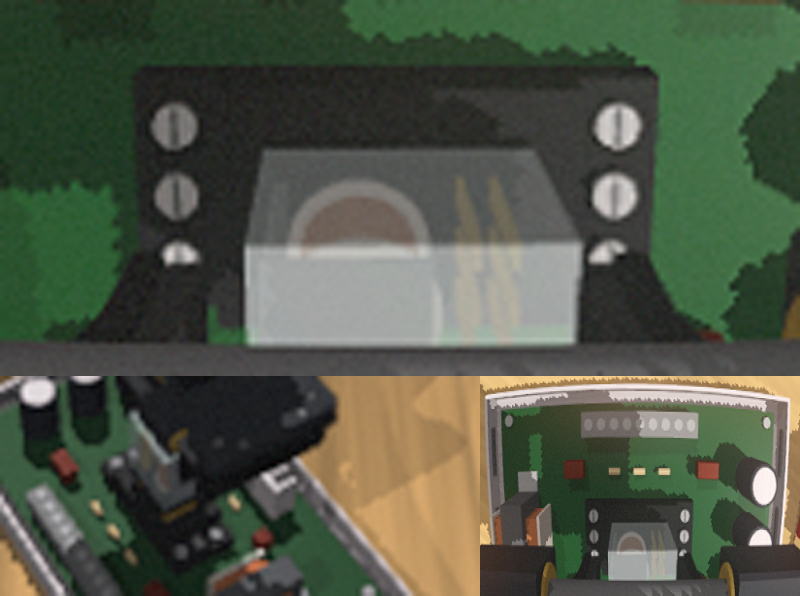

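```bash
python3 -m crank '0.48 0.5 -0.8 0.5 0; 0.48 0.7 -1.1 0.7 0; 0.48 0.9 -1.4 0.9 0;0.48 1.1 -1.7 1.2 0;0.48 1.3 -2 1.4 0;0.48 1.4 -2.2 1.5 0'; python3 st.py;python3 -m crank '0.48 0.5 -0.8 0.5 0; 0.48 0.7 -1.1 0.7 0; 0.48 0.9 -1.4 0.9 0;0.48 1.1 -1.7 1.2 0;0.48 1.3 -2 1.4 0;0.48 1.4 -2.2 1.5 0'; python3 st.py; python3 pic.py ab
```

```text
time: 32.87
tcp_pos: [0.5443, -0.0908, 0.095]
ee_rot: [[-0.011, -0.84, -0.543], [0.023, -0.543, 0.839], [-1.0, -0.003, 0.025]]
wrist_force: [-2.0, 3.4, -1.2]
opening: 0.0456
t 32.87 dx -1.6 dy -3.9 dz 9.7 mm F xyz unit 0.14946748392780138 3.9460874329986173 -1.2099685178942945 M 0.7861577974774033 0.02000611269248955 0.009984587275076407 op 45.6 tilt [-0.0113  0.0229 -0.9997]
time: 33.37
tcp_pos: [0.5463, -0.0939, 0.0969]
ee_rot: [[-0.01, -0.84, -0.543], [0.022, -0.543, 0.84], [-1.0, -0.004, 0.024]]
wrist_force: [-0.4, 0.2, 0.6]
opening: 0.0453
t 33.37 dx -1.6 dy -7.6 dz 11.6 mm F xyz unit -0.21447665655686446 0.4020091832004777 0.6393807473173968 M 0.08218786552870748 -0.023582343274926195 -0.005813272915279863 op 45.3 tilt [-0.0098  0.0219 -0.9997]
side (240, 325, 185, 235) ((-0.08233853034018068, 0.05747652361590383), 0.822942554473877)
side (270, 330, 240, 300) ((-1.3666576564893518, -0.05303565533163379), 0.7969396040174697)
side (262, 320, 250, 305) ((-0.9423103599954139, -0.043113027929504), 0.7473165755801731)
```

View pics/ab.png

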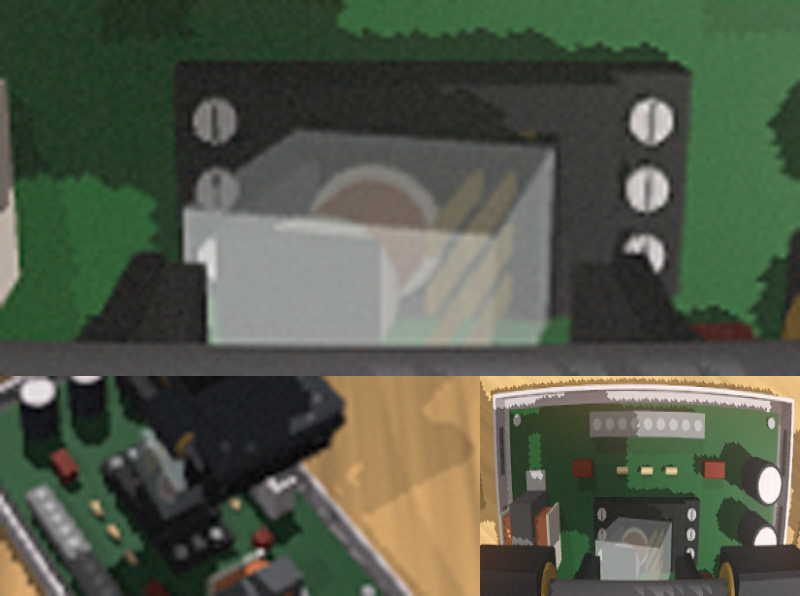

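```bash
python3 - <<'E'
from wr import *
s=r.get_state();d=optics.snapshot("wrist")
g=lambda u,v:(u/800*170+170,v/4.7+165)
for n,u,v,z in(("top-x-y",183,207,.087),("top-x+y",490,235,.098),("bot-x-y",295,130,.045),("bot-x+y",553,150,.055),("top+x+y",548,345,.098)): print(n,rel(d,s,*g(u,v),z))
im=cv2.resize(d["image"][185:245,190:310,::-1],None,fx=6.6,fy=6.6,interpolation=cv2.INTER_CUBIC);cv2.imwrite("pics/ab2.png",im)
S=optics.snapshot("side");cv2.imwrite("pics/ab3.png",cv2.resize(S["image"][225:290,205:295,::-1],None,fx=8,fy=8,interpolation=cv2.INTER_CUBIC))
E
```

```text
top-x-y (np.float64(-15.531497630650033), np.float64(-23.994083722580115))
top-x+y (np.float64(-15.244385940495643), np.float64(13.053043633026391))
bot-x-y (np.float64(-14.981258959469285), np.float64(-12.855547404792885))
bot-x+y (np.float64(-14.176519522520715), np.float64(25.3809046369889))
top+x+y (np.float64(-1.293224191840105), np.float64(20.331863941853367))
```

View pics/ab2.png

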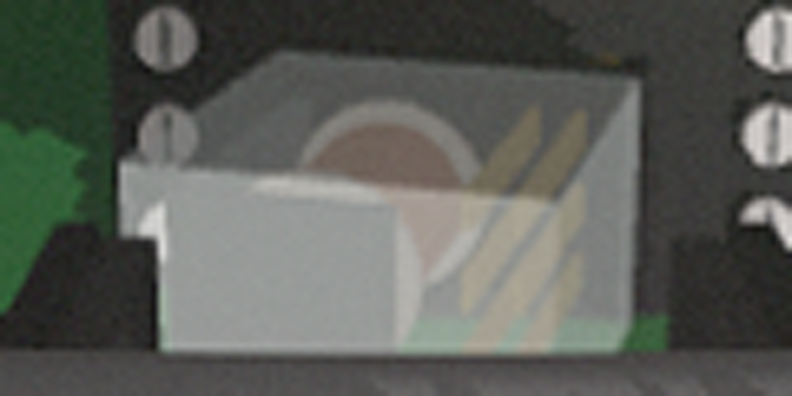

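View pics/ab3.png

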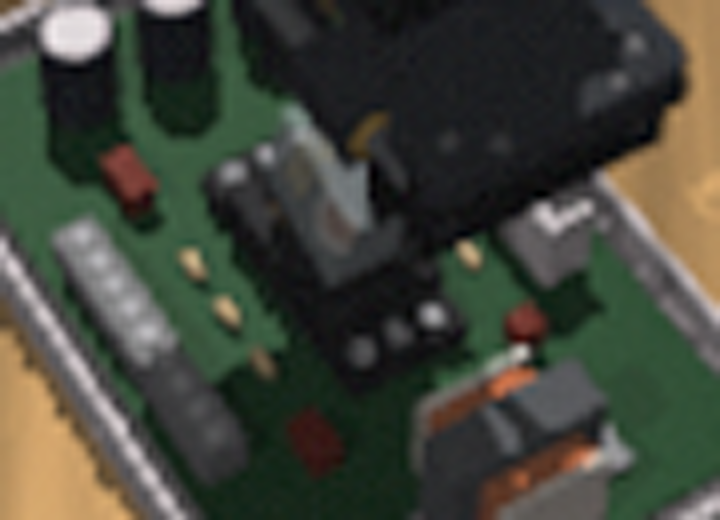

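```bash
python3 -m crank '0.45 0 0 4 0; 0.3 0 0 8 0; 0.3 0.3 -0.4 8 0; 0.3 0.3 -0.4 8 0; 0.3 0.3 -0.4 8 0; 0.3 0.3 -0.4 8 0; 0.3 0.3 -0.4 8 0'; python3 st.py; python3 pic.py ac
```

```text
time: 34.15
tcp_pos: [0.546, -0.0935, 0.1044]
ee_rot: [[-0.011, -0.84, -0.543], [0.023, -0.543, 0.839], [-1.0, -0.003, 0.025]]
wrist_force: [-0.9, 1.0, -0.7]
opening: 0.0607
t 34.15 dx -1.7 dy -7.1 dz 19.1 mm F xyz unit -0.18331847169615104 1.2903101014957563 -0.72034698876276 M 0.06501108547834993 0.007167005821942539 0.003958788866641887 op 60.7 tilt [-0.0113  0.0226 -0.9997]
side (240, 325, 185, 235) ((-0.31509726990062603, 0.06846061665208225), 0.8454781910578409)
side (270, 330, 240, 300) ((-1.0514800709490508, -0.23685040956533143), 0.770452950530582)
side (262, 320, 250, 305) ((-0.8477035572441309, -0.061820488521757255), 0.768651872475942)
```

View pics/ac.png

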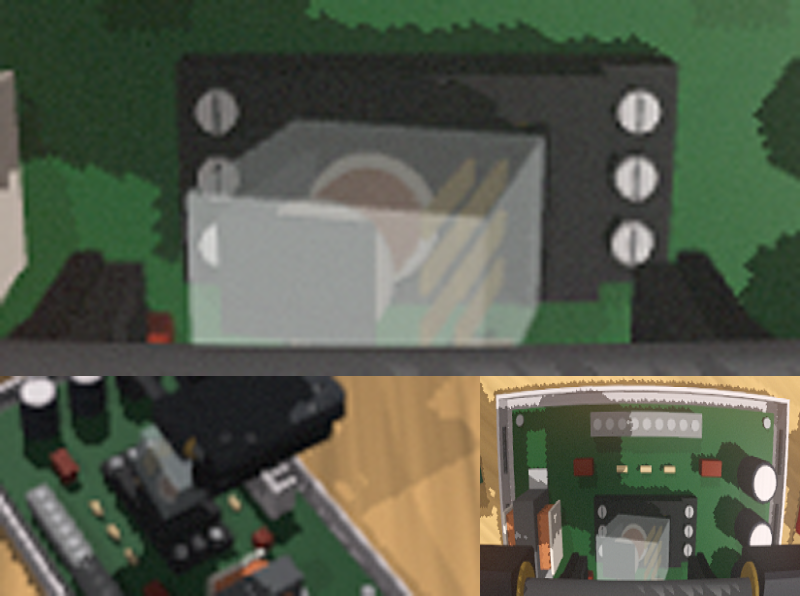

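```bash
python3 -m crank '0.3 1.1 -1.7 -2 0; 0.3 1.1 -1.7 -14 0; 0.3 1.1 -1.7 -26 0; 0.3 1.1 -1.7 -38 0; 0.3 1.1 -1.7 -48 0; 0.3 1.1 -1.7 -53 0; 0.3 1.1 -1.7 -53 0'; python3 st.py; python3 pic.py ad
```

```text
time: 34.83
tcp_pos: [0.5457, -0.0951, 0.0493]
ee_rot: [[-0.015, -0.84, -0.543], [0.022, -0.543, 0.839], [-1.0, 0.0, 0.027]]
wrist_force: [-0.0, 0.4, -0.1]
opening: 0.0609
t 34.83 dx -2.9 dy -8.3 dz -36.0 mm F xyz unit 0.1808261041845074 0.3083926664705623 -0.07790590383138715 M 0.10944439844674082 0.01330214692299413 -0.03140144374207528 op 60.9 tilt [-0.0149  0.0224 -0.9996]
side (240, 325, 185, 235) ((-0.36605668876254427, 0.007567297255285155), 0.7963629631466336)
side (270, 330, 240, 300) ((-0.7049173620058831, -0.004101878571340478), 0.736338165336185)
side (262, 320, 250, 305) ((-0.6711651493061161, -0.26668821254315844), 0.6167143034934998)
```

View pics/ad.png

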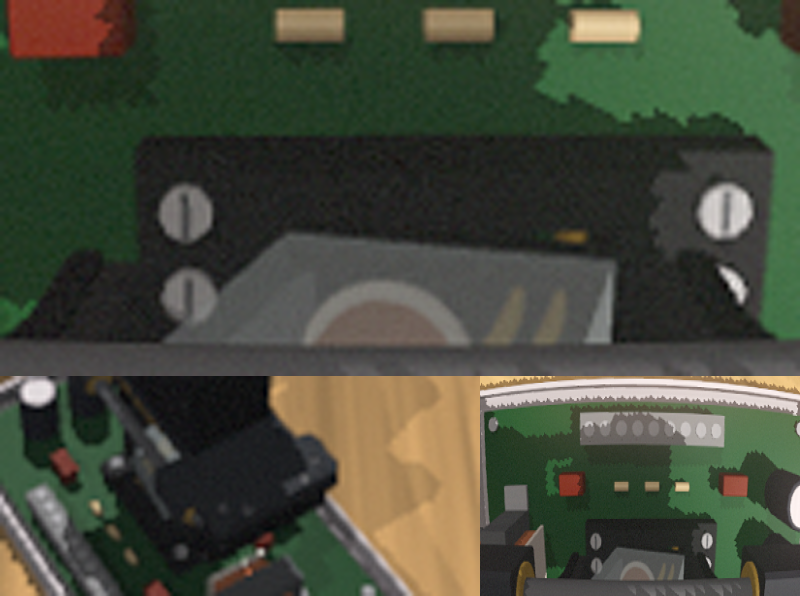

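```bash
python3 -m crank '0.34 -0.5 0.8 0 0; 0.36 -1 1.6 0 0; 0.38 -1.6 2.5 0 0; 0.38 -2.1 3.3 0 0; 0.38 -2.3 3.6 0 0'; python3 st.py; python3 -m crank '0.4 -0.5 0.8 0 0; 0.41 -0.8 1.2 0 0; 0.42 -1 1.6 0.3 0; 0.42 -1.3 2 0.3 0'; python3 st.py
```

```text
time: 35.35
tcp_pos: [0.5451, -0.0916, 0.0516]
ee_rot: [[-0.011, -0.84, -0.543], [0.022, -0.543, 0.839], [-1.0, -0.003, 0.025]]
wrist_force: [0.4, -0.6, 0.8]
opening: 0.0543
t 35.35 dx -1.5 dy -5.0 dz -33.7 mm F xyz unit -0.046993521334171395 -0.7325224310137868 0.8243473747468707 M -0.17162983299582424 0.006570035207028019 -0.02352863637643354 op 54.3 tilt [-0.0108  0.0224 -0.9997]
time: 35.68
tcp_pos: [0.5438, -0.0896, 0.052]
ee_rot: [[-0.011, -0.84, -0.543], [0.022, -0.543, 0.839], [-1.0, -0.003, 0.025]]
wrist_force: [1.4, -0.3, 0.9]
opening: 0.0511
t 35.68 dx -1.5 dy -2.7 dz -33.3 mm F xyz unit 1.0342790942924587 -0.979369792142137 0.8776527528219065 M -0.10112076426043529 -0.027241271886846406 -0.006885795905902541 op 51.1 tilt [-0.0107  0.0224 -0.9997]
```

```bash
python3 -m crank '0.44 -0.4 0.7 0 0; 0.45 -0.8 1.2 0 0; 0.46 -1.1 1.7 0.3 0; 0.47 -1.3 2 0.3 0'; python3 st.py; python3 -m crank '0.48 -0.3 0.5 0 0; 0.49 -0.5 0.8 0 0; 0.5 -0.5 0.8 0.3 0; 0.5 -0.5 0.8 0.3 0'; python3 st.py; python3 pic.py ae
```

```text
time: 36.02
tcp_pos: [0.5424, -0.0874, 0.0522]
ee_rot: [[-0.011, -0.84, -0.543], [0.023, -0.543, 0.839], [-1.0, -0.003, 0.025]]
wrist_force: [0.1, -0.0, 0.2]
opening: 0.0466
t 36.02 dx -1.5 dy -0.0 dz -33.1 mm F xyz unit 0.04722529830242577 -0.03467105493313167 0.21421873665320734 M -0.022324589262898698 -0.010861524196081756 0.04483103349679864 op 46.6 tilt [-0.0109  0.0226 -0.9997]
time: 36.35
tcp_pos: [0.5418, -0.0865, 0.0525]
ee_rot: [[-0.011, -0.84, -0.543], [0.023, -0.543, 0.839], [-1.0, -0.003, 0.025]]
wrist_force: [-0.4, -1.1, -0.6]
opening: 0.0439
t 36.35 dx -1.5 dy 1.1 dz -32.8 mm F xyz unit -0.9278165228753836 -0.723732758831962 -0.6263405542761281 M -0.0033525213680090284 0.018029556383245063 0.0042493160397654595 op 43.9 tilt [-0.0111  0.0227 -0.9997]
side (240, 325, 185, 235) ((-0.2958873087965834, -0.024623420054652456), 0.7733487133449979)
side (270, 330, 240, 300) ((-0.7736603718844641, -0.005487750864247687), 0.7071390710936653)
side (262, 320, 250, 305) ((-1.0781622803677813, 0.07379988591540965), 0.6359198331832886)
```

View pics/ae.png

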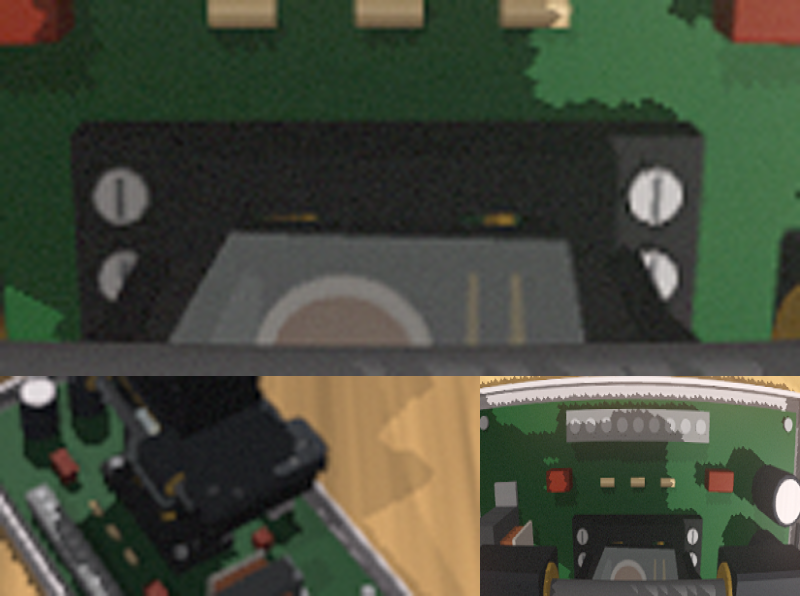

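```bash
python3 -m crank '0.52 -0.1 0.1 0 0; 0.53 -0.1 0.1 0 0; 0.54 -0.1 0.1 0.2 0; 0.56 -0.1 0.1 0.2 0; 0.6 -0.1 0.1 0.2 0; 0.65 -0.1 0.1 0.2 0'; python3 st.py; python3 -m crank '0.65 0 0 0.4 0; 0.65 0 0 0.8 0; 0.65 0 0 1 0; 0.65 0 0 1 0'; python3 st.py
```

```text
time: 36.95
tcp_pos: [0.5414, -0.0862, 0.0525]
ee_rot: [[-0.012, -0.839, -0.543], [0.023, -0.543, 0.839], [-1.0, -0.003, 0.026]]
wrist_force: [-1.7, 0.9, -0.4]
opening: 0.04
t 36.95 dx -1.6 dy 1.5 dz -32.8 mm F xyz unit -0.9659230581692176 1.6973726346924278 -0.4199937351860047 M 0.38096016111703707 0.07675435950198907 -0.017805912542645443 op 40.0 tilt [-0.0118  0.023  -0.9997]
time: 37.28
tcp_pos: [0.5416, -0.0864, 0.0537]
ee_rot: [[-0.011, -0.84, -0.543], [0.023, -0.543, 0.839], [-1.0, -0.003, 0.025]]
wrist_force: [-0.0, 0.0, 0.2]
opening: 0.0396
t 37.28 dx -1.6 dy 1.2 dz -31.6 mm F xyz unit 0.0004913105294771094 0.04037373418220607 0.15209008944645974 M 0.05976012543813301 -0.03883777678633168 -0.030319438907886943 op 39.6 tilt [-0.0113  0.0227 -0.9997]
```

```bash
python3 -m crank '0.65 0 0 1 0; 0.65 0 0 2 0; 0.65 0 0 3 0; 0.65 0 0 4 0; 0.65 0 0 5 0; 0.65 0 0 5 0'; python3 st.py; python3 pic.py af
```

```text
time: 37.78
tcp_pos: [0.5417, -0.0865, 0.0589]
ee_rot: [[-0.011, -0.84, -0.543], [0.023, -0.543, 0.839], [-1.0, -0.003, 0.025]]
wrist_force: [0.4, -0.2, -0.5]
opening: 0.0401
t 37.78 dx -1.5 dy 1.1 dz -26.4 mm F xyz unit 0.18163523493435416 -0.4091503888394099 -0.47971819125277937 M 0.06986447029863829 0.03692495344833261 -0.0039507596786685206 op 40.1 tilt [-0.0109  0.0227 -0.9997]
side (240, 325, 185, 235) ((-0.1427964380690625, -0.016296092621267633), 0.7582959361606174)
side (270, 330, 240, 300) ((-0.699579879095463, -0.08868091422342772), 0.7099162300427755)
side (262, 320, 250, 305) ((-1.0475983472079413, -0.31000775923133617), 0.7238632615407308)
```

View pics/af.png

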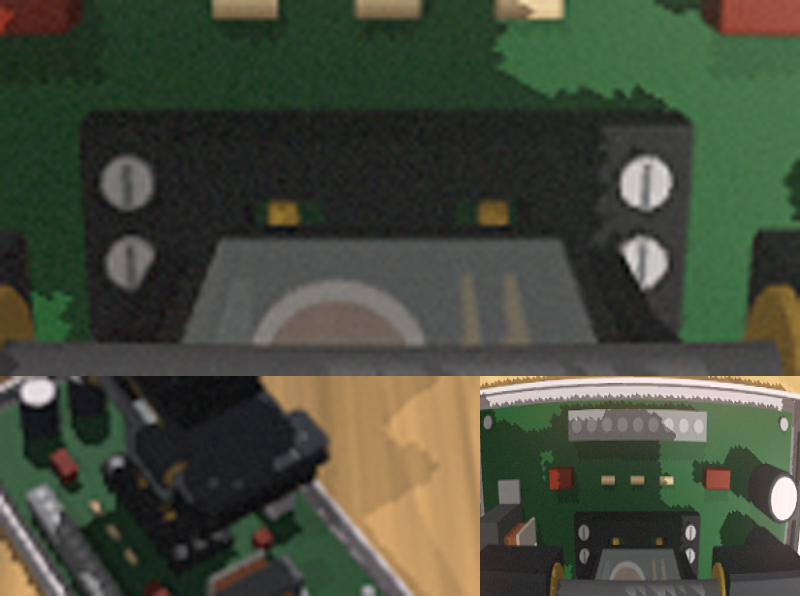

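```bash
python3 -m crank '0.65 0 0 2 0; 0.65 0 0 4 0; 0.65 0 0 6 0; 0.65 0 0 8 0; 0.65 0 0 8 0'; python3 st.py; python3 pic.py ag
```

```text
time: 38.3
tcp_pos: [0.542, -0.0865, 0.0673]
ee_rot: [[-0.01, -0.84, -0.543], [0.023, -0.543, 0.839], [-1.0, -0.004, 0.025]]
wrist_force: [-0.1, -1.2, -0.5]
opening: 0.0401
t 38.30 dx -1.3 dy 0.9 dz -18.0 mm F xyz unit -0.7548972169731136 -0.9377820895865231 -0.505904536407134 M 0.050795311726397153 -0.020186516732182504 -0.007397129515283042 op 40.1 tilt [-0.0103  0.0228 -0.9997]
side (240, 325, 185, 235) ((-0.38328166807783504, -0.019800613398459177), 0.7205647214253743)
side (270, 330, 240, 300) ((-0.6559669155252799, 0.1446490025834528), 0.7073765153355068)
side (262, 320, 250, 305) ((-0.7973067003987424, -0.11670114766451789), 0.6263580807050069)
```

View pics/ag.png

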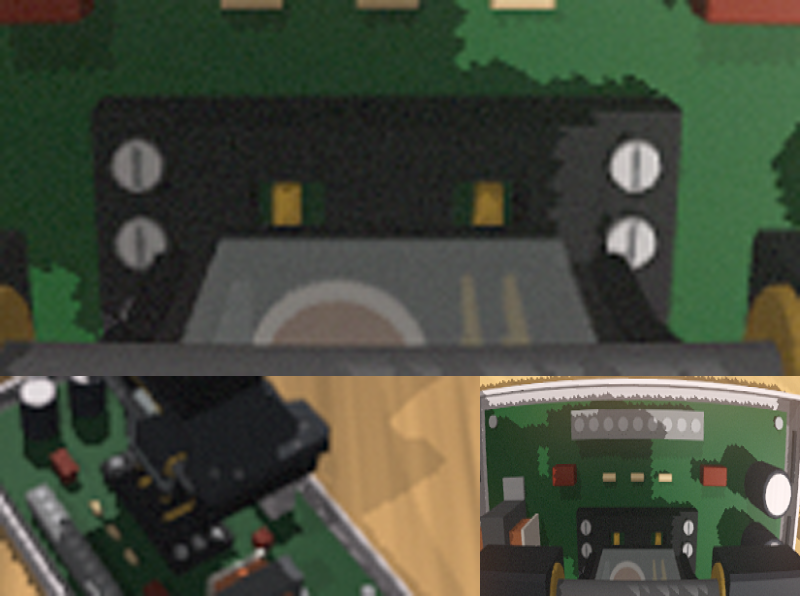

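```bash
python3 -m crank '0.65 0 0 2 0; 0.65 0 0 4 0; 0.65 0 0 6 0; 0.65 0 0 6 0'; python3 st.py; python3 pic.py ah
```

```text
time: 38.73
tcp_pos: [0.5421, -0.0865, 0.0734]
ee_rot: [[-0.01, -0.84, -0.543], [0.023, -0.543, 0.839], [-1.0, -0.004, 0.025]]
wrist_force: [-0.3, -0.2, -0.5]
opening: 0.04
t 38.73 dx -1.2 dy 0.9 dz -11.9 mm F xyz unit -0.368503435605814 0.046911120385554284 -0.48210222854929874 M 0.07493652736512242 -0.024679091072406272 -0.02743814760545283 op 40.0 tilt [-0.0099  0.0228 -0.9997]
side (240, 325, 185, 235) ((-0.32363328783926093, 0.10894571753333082), 0.7276409581502279)
side (270, 330, 240, 300) ((-0.8294663504767463, -0.03916496506256806), 0.7068247299724155)
side (262, 320, 250, 305) ((-0.7535985038627047, -0.19872200378683047), 0.6941194021701813)
```

View pics/ah.png

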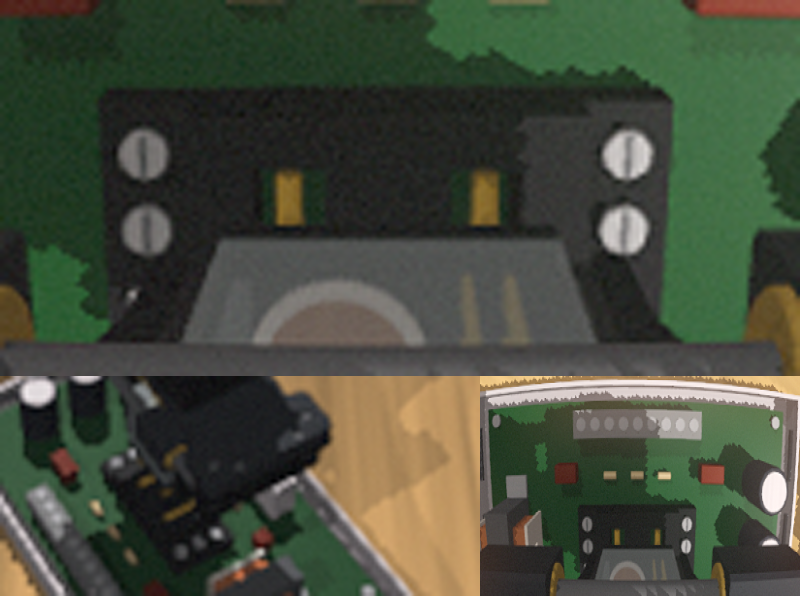

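```bash
python3 -m crank '0.65 0 0 2 0; 0.65 0 0 4 0; 0.65 0 0 6 0; 0.65 0 0 6 0'; python3 st.py; python3 pic.py ai
```

```text
time: 39.17
tcp_pos: [0.5422, -0.0865, 0.0796]
ee_rot: [[-0.01, -0.84, -0.543], [0.023, -0.543, 0.839], [-1.0, -0.004, 0.024]]
wrist_force: [-0.1, 0.3, -1.0]
opening: 0.04
t 39.17 dx -1.1 dy 0.8 dz -5.7 mm F xyz unit 0.10246269189155109 0.25355880139547254 -1.020294887881022 M 0.02412166812030856 0.007829484307213311 -0.06582384643300795 op 40.0 tilt [-0.0097  0.0228 -0.9997]
side (240, 325, 185, 235) ((-0.34994507124068264, 0.10038707757789922), 0.7874373293982612)
side (270, 330, 240, 300) ((-0.8152441328883064, -0.16881987985468427), 0.6951350710127089)
side (262, 320, 250, 305) ((-0.9060347107095161, -0.10072648393413886), 0.704883480336931)
```

View pics/ai.png

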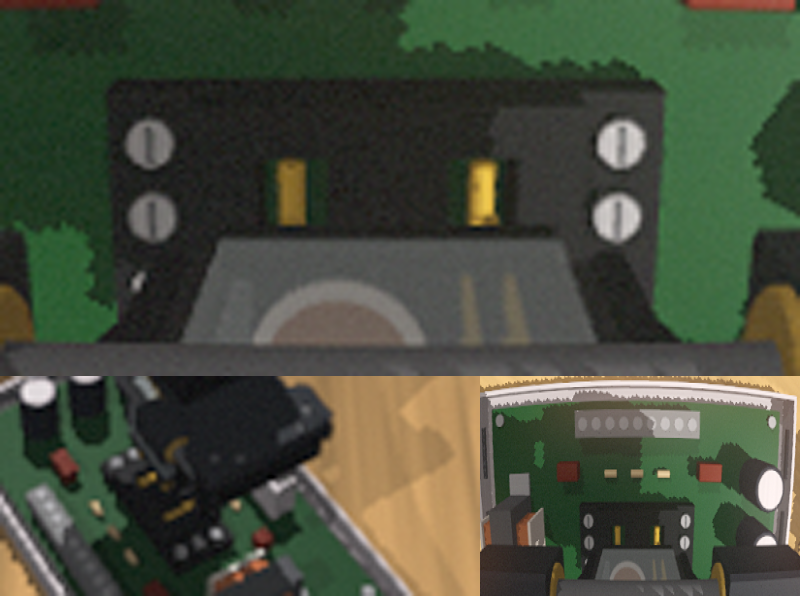

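```bash
python3 - <<'E'
import cv2
a=cv2.imread("pics/ai_s.png")[205:305,185:305];cv2.imwrite("pics/ai_sc.png",cv2.resize(a,None,fx=6,fy=6,interpolation=cv2.INTER_CUBIC))
E
```

```text
(no output)
```

View pics/ai_sc.png

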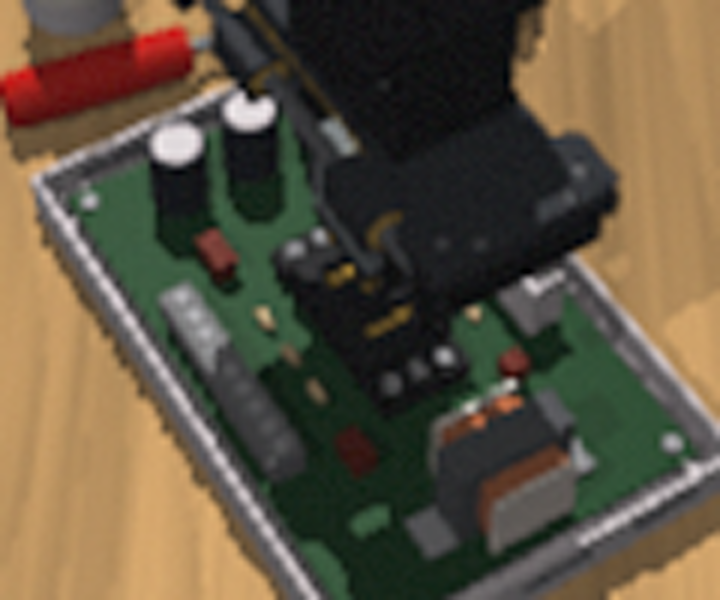

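```bash
python3 - <<'E'
import cv2,numpy as np
for n,b in(("g_w",(190,225)),("ai_w",(205,240))):
    a=cv2.imread(f"pics/{n}.png")
    L=cv2.resize(a[b[0]:b[1],205:245],None,fx=10,fy=10,interpolation=cv2.INTER_CUBIC);R=cv2.resize(a[b[0]:b[1],270:310],None,fx=10,fy=10,interpolation=cv2.INTER_CUBIC)
    o=np.hstack([L,R]);o=np.clip(o.astype(float)*1.8,0,255).astype(np.uint8)
    for k in range(0,800,50): cv2.putText(o,str((205 if k<400 else 230)+k//10),(k,10),0,.35,(0,255,255),1);o[:,k]=(0,90,90)
    for k in range(0,350,50): cv2.putText(o,str(b[0]+k//10),(0,k+12),0,.35,(255,255,0),1);o[k]=(90,90,0)
    cv2.imwrite(f"pics/{n}_e.png",o)
E
```

```text
(no output)
```

View pics/g_w_e.png

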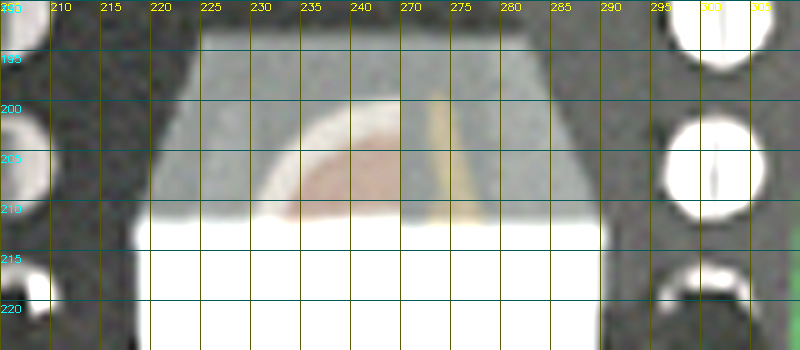

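View pics/ai_w_e.png

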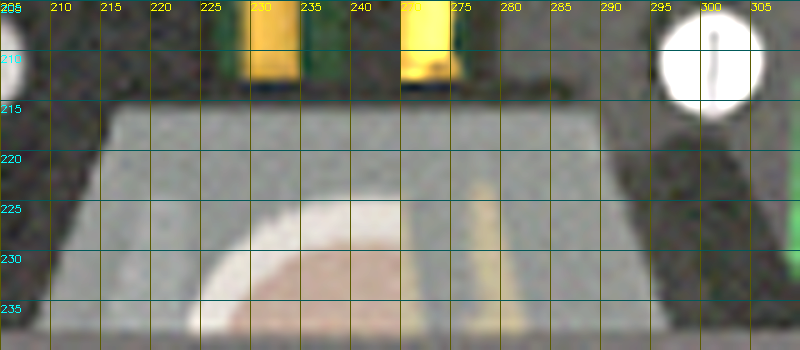

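```bash
cat > zs.py <<'E'
from wr import *
from scipy.optimize import brentq
d=optics.snapshot("wrist")
def solve(s,a,b,w=.040):
    f=lambda z: np.linalg.norm(ray(d,s,*a,z)-ray(d,s,*b,z))-w
    z=brentq(f,s["tcp_pos"][2]-.07,s["tcp_pos"][2]+.06); m=(ray(d,s,*a,z)+ray(d,s,*b,z))/2-np.array(s["tcp_pos"])
    R=np.array(s["ee_rot"]); return z*1e3,(z-s["tcp_pos"][2])*1e3,"ux,uy rel mm",-m@R[:,1]*1e3,m@R[:,2]*1e3
E
python3 - <<'E'
from zs import *
R=[[-.0013,-.841,-.542],[.0052,-.542,.841],[-1,-.002,.005]]
g={"ee_rot":R,"tcp_pos":[.5443,-.0862,.0875]}
print("home top",solve(g,(218.2,211.7),(290.6,211.5)));print("home clear bottom",solve(g,(225,193.5),(282.8,193.5)))
print("home screws?")
s=r.get_state();print("now",solve(s,(216.5,215.5),(288.8,215.5)),s["time"],s["tcp_pos"])
E
```

```text
home top (86.22492513597454, -1.2750748640254495, 'ux,uy rel mm', np.float64(-16.462393230580076), np.float64(2.3586865145329816))
home clear bottom (43.202424376468805, -44.29757562353119, 'ux,uy rel mm', np.float64(-16.140702642744884), np.float64(2.29009302264597))
home screws?
now (78.17150862236755, np.float64(-0.9149683061048242), 'ux,uy rel mm', np.float64(-14.294441200825645), np.float64(1.4332327043218258)) 39.3167 [ 0.5419 -0.0864  0.0791]
```

```bash
python3 -m crank '0.65 0 0 -2 0; 0.65 0 0 -4 0; 0.65 0 0 -6 0; 0.65 0 0 -7 0; 0.65 0 0 -7 0; 0.65 0 0 -7 0'; python3 st.py; python3 pic.py aj; python3 - <<'E'
from zs import *
s=r.get_state();T=np.array(s["tcp_pos"])
cv2.imwrite("pics/aj_w2.png",cv2.resize(d["image"][200:245,195:310,::-1],None,fx=6.9,fy=6.9,interpolation=cv2.INTER_CUBIC))
X=np.array([.842,.54,0]);Y=np.array([-.54,.842,0])
P=[]
for a,b in(((216.5,215.5),(288.8,215.5)),((208.8,237.5),(296.3,237.5))):
    o=solve(s,a,b);m=(ray(d,s,*a,o[0]/1e3)+ray(d,s,*b,o[0]/1e3))/2-T;P.append((m@X*1e3,m@Y*1e3,o[0]));
    A=ray(d,s,*a,o[0]/1e3)-ray(d,s,*b,o[0]/1e3);print(o[0],P[-1],"yaw of -y..+y line deg",np.degrees(np.arctan2(-A[1],-A[0])))
P=np.array(P);print("tilt about x (top to -y +):",(P[0,1]-P[1,1])/(P[1,2]-P[0,2]))
E
```

```text
time: 39.82
tcp_pos: [0.5417, -0.0864, 0.0719]
ee_rot: [[-0.011, -0.84, -0.543], [0.023, -0.543, 0.839], [-1.0, -0.003, 0.025]]
wrist_force: [-0.1, 1.1, -0.3]
opening: 0.0402
t 39.82 dx -1.5 dy 1.1 dz -13.4 mm F xyz unit 0.5442918657234922 0.9746648334449461 -0.3136645663725813 M 0.05808448562058923 0.038065253979484764 -0.03750723929825533 op 40.2 tilt [-0.0108  0.0228 -0.9997]
side (240, 325, 185, 235) ((-0.31701624509531, 0.17184025639939193), 0.7501993819342719)
side (270, 330, 240, 300) ((-0.865014504883046, 0.1232802825156405), 0.7197726734479268)
side (262, 320, 250, 305) ((-0.8099508178917318, -0.1362846461863647), 0.6656844316588508)
71.21868563164749 (np.float64(-14.301138063879636), np.float64(1.395512551446297), 71.21868563164749) yaw of -y..+y line deg 122.4349949250273
101.69337530057382 (np.float64(-13.764914135195427), np.float64(0.5867210822924308), 101.69337530057382) yaw of -y..+y line deg 122.31398099741611
tilt about x (top to -y +): 0.026539777039257414
```

View pics/aj.png

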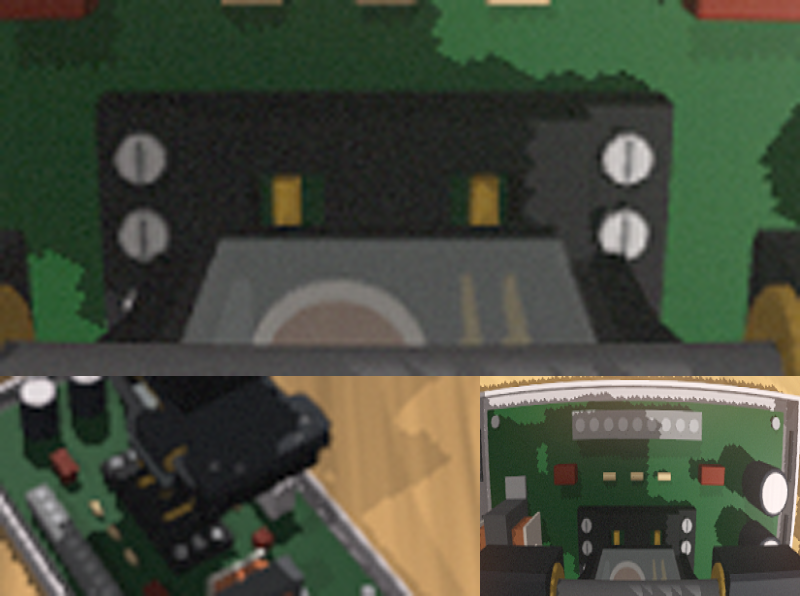

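View pics/aj_w2.png

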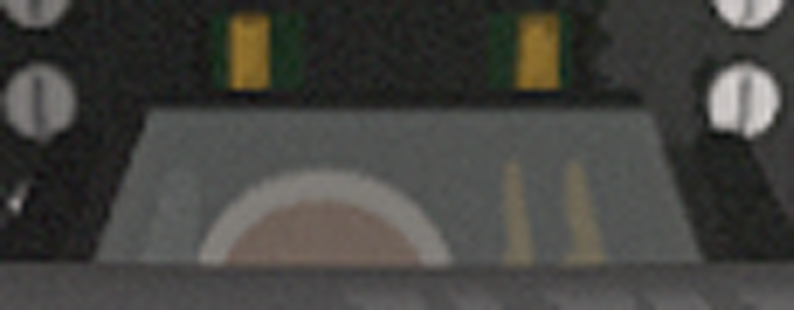

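```bash
python3 - <<'E'
from zs import *
s=r.get_state()
g=lambda u,v:(u*170/800+170,v/4.7+165)
for v in(176,226):
  for w in(.026,.028,.030): print(v,w,solve(s,g(287,v),g(485,v),w))
print("screws",[ (w,solve(s,g(140,158),g(627,158),w/1e3)[0]) for w in(66,68,70,72)])
for z in(.028,.034):
  A,B=ray(d,s,*g(140,158),z),ray(d,s,*g(627,158),z);T=np.array(s["tcp_pos"]);R=np.array(s["ee_rot"]);m=(A+B)/2-T;Y=np.array([-.54,.842,0]);print(z,"screw mid uy rel",m@Y*1e3,np.linalg.norm(A-B)*1e3,"yaw",np.degrees(np.arctan2(*(B-A)[[1,0]])))
E
```

```text
176 0.026 (50.235062419530706, np.float64(-21.930724703961893), 'ux,uy rel mm', np.float64(-15.94437035610814), np.float64(1.0213340979882102))
176 0.028 (36.6662359122125, np.float64(-35.4995512112801), 'ux,uy rel mm', np.float64(-12.150609066632477), np.float64(1.0047689358383787))
176 0.03 (23.097409404894318, np.float64(-49.068377718598285), 'ux,uy rel mm', np.float64(-8.356847777156805), np.float64(0.9882037736885594))
226 0.026 (52.04519242576737, np.float64(-20.12059469772523), 'ux,uy rel mm', np.float64(-9.6169458518601), np.float64(1.020514221802887))
226 0.028 (38.61560668815963, np.float64(-33.55018043533297), 'ux,uy rel mm', np.float64(-5.33645960051926), np.float64(1.0038859922542354))
226 0.03 (25.186020950551917, np.float64(-46.97976617294068), 'ux,uy rel mm', np.float64(-1.0559733491783179), np.float64(0.9872577627055361))
screws [(66, 45.48369376305412), (68, 39.99441760391432), (70, 34.50514144477452), (72, 29.01586528563476)]
0.028 screw mid uy rel 1.7905837161899658 72.37012722850288 yaw 122.52037588283618
0.034 screw mid uy rel 1.649929036514968 70.1840466502795 yaw 122.52037588283618
```

```bash
python3 -m crank '0.65 0 0 0 0; 0.65 0 0 0 0; 0.65 0 0 0 0; 0.65 0 0 0 0; 0.65 0 0 0 0; 0.65 0 0 0 0'; python3 st.py; python3 - <<'E'
from h import *
S=optics.snapshot("side");T=optics.snapshot("top")
o=np.hstack([S["image"][130:384,120:400],T["image"][90:344,190:470]])[:,:,::-1]
cv2.imwrite("pics/fin.png",cv2.resize(o,(784,356)))
for n,I,bs in(("side",S,[(140,225,170,215),(175,205,245,285),(255,285,140,175),(300,384,245,335),(200,245,180,245)]),("top",T,[(130,205,355,420),(100,130,320,345),(230,275,220,275),(240,262,275,300),(215,245,270,300)])):
  ref=cv2.imread(f"pics/{n}0.png")[:,:,::-1]
  for b in bs:
    a=[cv2.cvtColor(np.ascontiguousarray(i[b[0]:b[1],b[2]:b[3]]),cv2.COLOR_RGB2GRAY).astype(np.float32) for i in(ref,I["image"])]
    print(n,b,cv2.phaseCorrelate(*a,cv2.createHanningWindow(a[0].shape[::-1],cv2.CV_32F)))
E
```

```text
time: 40.52
tcp_pos: [0.5419, -0.0864, 0.0722]
ee_rot: [[-0.01, -0.84, -0.543], [0.023, -0.543, 0.839], [-1.0, -0.004, 0.025]]
wrist_force: [0.7, 0.5, -0.1]
opening: 0.0399
t 40.52 dx -1.3 dy 1.0 dz -13.1 mm F xyz unit 0.8701793959748427 0.057488021581782275 -0.13248686042855617 M 0.013272496748885563 -0.019991001731989824 0.04387469148053757 op 39.9 tilt [-0.0103  0.0228 -0.9997]
side (140, 225, 170, 215) ((0.5554907780529312, 0.22445418226589453), 0.810503623397262)
side (175, 205, 245, 285) ((0.0765467764183505, 0.1323889050969651), 0.5774520230293274)
side (255, 285, 140, 175) ((-0.06576836178374634, 0.06451932643067515), 0.971439309031875)
side (300, 384, 245, 335) ((-0.04960340416958786, -0.019061958234956933), 0.6272880243372034)
side (200, 245, 180, 245) ((-0.5366509289914916, 0.20568669367698078), 0.7523939241597681)
top (130, 205, 355, 420) ((-0.18165660509593806, 0.38880510752841246), 0.5209425781391285)
top (100, 130, 320, 345) ((0.46347130660060465, -0.21887608534886382), 1.0334457632700602)
top (230, 275, 220, 275) ((-0.0316572148449481, 0.5397741995130616), 1.0013480983840095)
top (240, 262, 275, 300) ((0.6018700665313226, 0.39310903463801417), 0.7290460920333862)
top (215, 245, 270, 300) ((-0.22481977679199439, 0.6899237201394008), 0.8620321268505521)
```

View pics/fin.png

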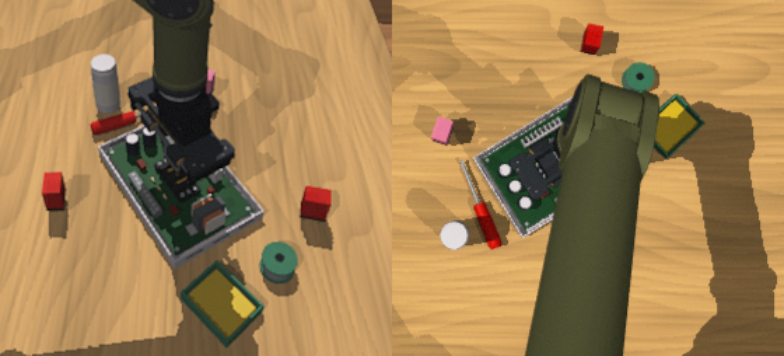

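```bash
python3 -c "
from rig import job
print(job.job_done())"
```

```text
the job is handed in; nothing more can be done
None
```

The relay is out of its socket, and I handed the job in while holding it over the socket at about 40.5 s of the 61 s.

**How it came out:** the moves allow no tilting of the hand. I rocked the relay by pushing its top sideways with one fingertip at a time. It went towards the transformer, then towards the capacitors, then back, until both blade rows walked free. I then righted it between the fingers and lifted it with almost no pull.

**Last checks:**
- **Height:** the blade tips are about 14 mm above the socket. This comes from the wrist picture and is good to about 2 mm.
- **Position and turn:** the relay is centred over the socket to about 0.3 mm along y, and its turn matches the socket's within about 0.2°.
- **Upright:** it leans about 1.5° towards the transformer, because the hand itself picked up a small tilt.
- **Grip and force:** it is held still with the fingers 40 mm apart, and the wrist force is under 1 N.
- **Other items:** the screwdriver, reel, sponge tray and cleaner look undisturbed in the pictures.

**What did not go cleanly:**
- **Unit moved:** it slid 2–4 mm more than once. The first slide came from lifting too hard while pushing. I slid it back once on purpose; a later push brought it back too. It ends about 1–2 mm from where it started.
- **Over-rocked once:** when the second row came free, the relay tipped about 16° towards the transformer. That is more than the few degrees you asked for; I then righted it.

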